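# Open the fume filter unit and fit the three-hole filter disc on its studs

## Task

Unlock the round cover of the desktop fume filter unit by giving it a quarter turn anticlockwise (seen from above), lift it off and set it down gently, upright, in the middle of the shallow steel tray. Then take the filter disc with three holes (not the one with four), turn it until its holes line up with the three studs inside the unit, and slide it down until it lies fully home and flat on its seat. Let go of it, leave the cover in the tray, and leave everything else on the table where it is.

Things in the scene. Friction and masses are not known exactly. Their poses are not given: they have to be found in the camera images.
- housing: Fixed base of the filter unit: round grey plinth 160 mm across, 12 mm high, with a white round well on it, 120 mm outside, 112 inside, rim 44 mm above the table. A grey blower box 62 x 66 x 52 mm high stands 116 mm from the axis, on the +x side. Two bayonet lugs 44 degrees wide stick out of the well's wall at its +x and -x sides. Origin on the table at the well's axis, z up.
- seat (a point): Centre of the flat seat in the well, 30 mm above the table, axes as the housing's. Three fixed steel studs, 8 mm thick with round tips 18 mm above the seat, stand 34 mm from this point at 0, 120 and 240 degrees from the x axis.
- cover: Grey cap, open below, 145 mm across, 75 mm high, about 0.25 kg, loose on the plinth, rim 12 mm above the table. Origin: centre of the rim, z up. At the start its x axis is 0 to 9 degrees anticlockwise of the housing's and two inner lugs lock it (it lifts 2 mm). At 50 to 120 degrees anticlockwise of the housing's x axis it lifts straight off; it turns easily, stops at 125. Blocked clockwise.
- tray: Fixed shallow square tray of bare steel, 200 x 200 mm, walls 4 mm thick and 18 mm high, inner floor 4 mm above the table. Origin on the table at its centre, x and y along its sides.
- disc: The filter disc to fit: aluminium, 100 mm across, 8 mm thick, about 0.18 kg, with three through holes of 11 mm diameter, 34 mm from the centre, at 0, 120 and 240 degrees from its x axis. Lies flat on the table at any yaw; any of the three ways round fits the studs. Origin: centre of the underside, z up.
- disc4: A look-alike disc of the same size, material and grip bar, but with four holes, 90 degrees apart; it does not fit and stays where it is. Origin at the centre of the underside.
- screwdriver: Bystander: screwdriver, 170 mm long, black handle. Origin under its middle.
- brush: Bystander: flat brush, 150 mm long. Origin under its middle.
- wrench: Bystander: steel wrench, 150 mm long. Origin under its middle.
- jar: Bystander: jar, 56 mm across and 60 mm high. Origin at the centre of its underside.
- bottle: Bystander: bottle, 60 mm across and 150 mm high. Origin at the centre of its underside.
- tape: Bystander: blue pocket tape measure, 62 x 32 x 55 mm high. Origin at the centre of its underside.
- cover_bar (a point): Top centre of the cover's black grip bar, 113 mm above the cover's rim. The bar is 64 mm long along the cover's x axis, 12 mm wide and stands 38 mm above the cap's flat roof.
- disc_bar (a point): Top centre of the disc's black grip bar, 49 mm above the disc's underside. The bar is 50 mm long along the disc's x axis, 12 mm wide and stands 41 mm above the disc's face.

How it is judged (in metres and radians):
On the way, in this order (a step that is already met when the one before it is completed fails the run):
1. the cover is turned free of the lugs (more than 45 degrees) while still standing on the unit (angle between the x axis of cover and the x axis of housing, either way round above 0.79 rad and z of cover in the frame of housing below 0.03 m and horizontal distance between cover and housing below 0.01 m), for 0.05 s.
2. the cover stands upright in the tray (horizontal distance between cover and tray below 0.03 m and z of cover in the frame of tray below 0.009 m and angle between cover's own z axis and vertical below 0.08 rad and linear speed of cover below 0.03 m/s), for 0.3 s.
3. the three-hole disc is lifted off the table (height (world z) of disc above 0.05 m), for 0.05 s.
At the end, for the whole second after the job is handed in: The three-hole disc lies level (3.4 degrees) on the seat, studs through its holes: underside within 3 mm of the seat, centre within 5 mm. The cover stands upright (4.6 degrees) on the tray's floor, rim under 9 mm, within 30 mm of its centre. Both at rest (horizontal distance between disc and seat below 0.005 m and z of disc in the frame of seat between -0.003 and 0.003 m and angle between disc's own z axis and vertical below 0.06 rad and linear speed of each of disc, cover below 0.02 m/s and horizontal distance between cover and tray below 0.03 m and z of cover in the frame of tray below 0.009 m and angle between cover's own z axis and vertical below 0.08 rad); the robot touches nothing.
It fails at once if the cover is dropped into the tray (faster than 0.7 m/s within 35 mm of the table) (linear speed of cover above 0.7 m/s and height (world z) of cover below 0.035 m and horizontal distance between cover and tray below 0.12 m).
It fails at once if the four-hole disc is moved by more than 20 mm (distance of disc4 from where it was at the start of the episode above 0.02 m).
It fails at once if a bystander is moved by more than 30 mm (distance of any of screwdriver, brush, wrench, jar, bottle, tape from where it was at the start of the episode above 0.03 m).
It also fails if it takes over 56 s, if anything falls off the work surface, if the arm or the gripper's body presses on something with over 40 N, if the wrist force passes 120 N, or if a joint passes its speed limit or range.

## Robot

A 6-joint arm with a two-finger parallel gripper is mounted at the origin on the work surface. World frame = base frame: x ahead of the robot, y to its left, z up, the work surface at z = 0. Lengths are in m, angles in degrees, forces in N, time in s.
With the tool pointing down it reaches from about 0.4 to 0.925 m from the base axis. Payload 3.4 kg.
Tool frame: the origin (TCP) lies on the centre line of the jaws, within the pads' length; the fingertips stand 22 mm ahead of it and the grasp point (between the pads) lies 3 mm ahead of it; z points along the fingers, y is the direction in which the jaws open and shut (so a half turn about z gives the same grasp; the last joint's range is limited). The gripper opens to 85 mm and grips with 20 to 120 N. Pads are 22 mm wide; open, the fingers measure 114 mm over their backs; the gripper's body (76 mm by 85 mm) begins 54 mm behind the grasp point. The pads swing forward as they close: fully open they stand 13 mm farther back than shut.
Start: joints at [61.278, 17.578, 86.31, -0, 76.112, -4.211], TCP at [0.239, 0.523, 0.253] pointing down, gripper open.
Joint ranges: [-179.03, 179.03], [-60, 130.46], [8.19, 133.38], [-81.62, 261.62], [5.75, 156.47], [-153.77, 153.77]. Speed limits (degrees/s): [147.25, 147.25, 180, 180, 180, 180].

## Interface

Orientations are given as a 3x3 rotation matrix whose columns are the frame's x, y, z axes.
In Python, from plant import arm, vision, ticket gives the robot as it stands.
- The arm moves only by the tool servo_tool, never from a script. Its argument "deltas" is a list of rows, each an object with "linear": the shift along the tool's x, y, z in cm, a list of three; "turn": the turn, a rotation vector about the tool's x, y, z in rad, a list of three. In form: [{"linear": [dx, dy, dz], "turn": [ax, ay, az]}, ...]. A call has exactly 5 rows; each row shifts and turns the commanded pose from where the row before left it, along the tool's axes as they then stand; what a row does not reach is not made up. A row lasts 1/10 s, in which the tool goes at most 50 mm and 8.59 degrees, less where a joint would pass 70% of its speed; a pose out of reach is approached as far as the arm can. A call with a gripper value outside its range is refused whole. "claw" is the opening, from 0 (shut) to 1 (fully open), set as the call begins (left out, the last holds). The fingers move at their own pace and stop on an object; the grip force is fixed at half the most. Time passes only in rows, so rows that do not move let the fingers close, or fill a call up. It gives the time, the measured TCP pose, the force and the opening at its end, in the units of the state.
- arm.get_state(): the state, without advancing time (a new reading comes with each control period).
- vision.camera(name): name is "side" or "top"; returns a dict with "img" (384x512x3 uint8, red, green, blue), "z_map" (384x512 float32, m along the optical axis (not along the pixel's ray), 0 where there is no reading), "fx", "fy", "cx", "cy" (pixels), "camera_from_world" (4x4, takes a point from world to camera coordinates). Camera axes: x right, y down, z forward; pixel columns grow to the right and rows downward; lengths in m; the calibration is good to about 2 mm. A picture is of the moment at which its call begins.
- ticket.job_done(): hands the job in, once; it reports no verdict.
The state is a dict: "time_s": time; "joints": joint angles; "dq": joint speeds; "joint_efforts": joint torques, N m; "ee_pos": TCP position; "tcp_rot": TCP orientation; "wrist_force": force on the tool from outside, world axes, zero at the start; "ft_torque": the same for the moment, N m; "finger_gap": finger opening in m.
Only numpy, scipy, OpenCV 4.12 (cv2) and the standard library are available. Lean on these libraries where they do the work, as an engineer would, in place of code of your own. Each camera call takes 0.05 s, during which the arm holds its last target.

## Working session

There is one attempt and no reset: what is moved stays moved. The work goes in short steps, Python scripts to look and compute and a tool call to move; the robot and the scene stay as the last step left them, time stands still between calls to the robot, and variables do not carry over. Pictures are saved under pics/ and viewed, and the job is handed in when it is done.

Besides the shell and the picture viewer there is one more tool, called after "Request:" by a JSON object that holds its "api" and its "payload". servo_tool: Moves the arm, as the interface text tells. Its arguments: {"type":"object","properties":{"deltas":{"type":"array","items":{"type":"object","properties":{"linear":{"type":"array","items":{"type":"number"}},"turn":{"type":"array","items":{"type":"number"}}}}},"claw":{"type":"number"}},"required":["deltas"]}

```bash
ls; mkdir -p pics; python3 - <<'E'
from plant import arm, vision
import cv2,numpy as np
s=arm.get_state()
for k in s: print(k,np.round(s[k],3).tolist())
for n in("top","side"):
    c=vision.camera(n)
    np.savez("pics/%s0.npz"%n,**c)
    cv2.imwrite("pics/%s0.png"%n,cv2.resize(c["img"][:,:,::-1],(800,600),interpolation=cv2.INTER_CUBIC))
    print(n,c["fx"],c["fy"],c["cx"],c["cy"],np.round(c["camera_from_world"],4).tolist())
E
```

```text
pics
time_s 0.0
joints [61.278, 17.622, 86.383, 0.001, 76.111, -4.212]
dq [-0.116, 0.029, -0.06, -0.027, 0.053, -0.005]
joint_efforts [0.002, -45.757, -25.191, -0.0, 0.013, -0.0]
ee_pos [0.238, 0.523, 0.252]
tcp_rot [[-0.91, 0.415, -0.001], [0.415, 0.91, -0.002], [0.0, -0.002, -1.0]]
wrist_force [0.059, 0.164, 0.062]
ft_torque [0.011, -0.002, 0.047]
finger_gap 0.085
top 380.24676706736426 380.24676706736426 252.66828866233828 194.6524302981095 [[0.0237, -0.9997, -0.0005, -0.0603], [-0.9896, -0.0233, -0.1421, 0.5605], [0.142, 0.0039, -0.9899, 1.2446], [0.0, 0.0, 0.0, 1.0]]
side 352.8286006899914 352.8286006899914 251.81560061523402 184.40076998645426 [[-0.9887, -0.1496, -0.0012, 0.5396], [-0.1121, 0.7463, -0.6562, 0.154], [0.099, -0.6486, -0.7546, 1.016], [0.0, 0.0, 0.0, 1.0]]
```

View pics/top0.png

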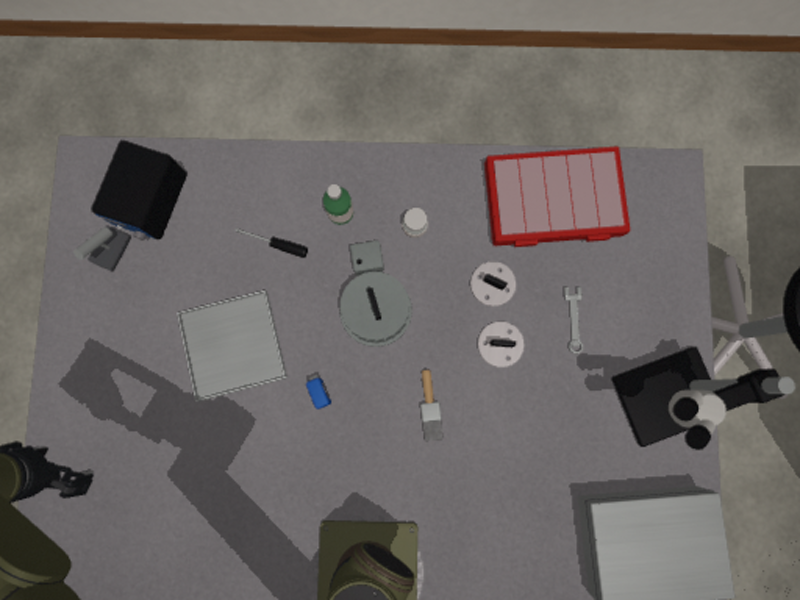

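View pics/side0.png

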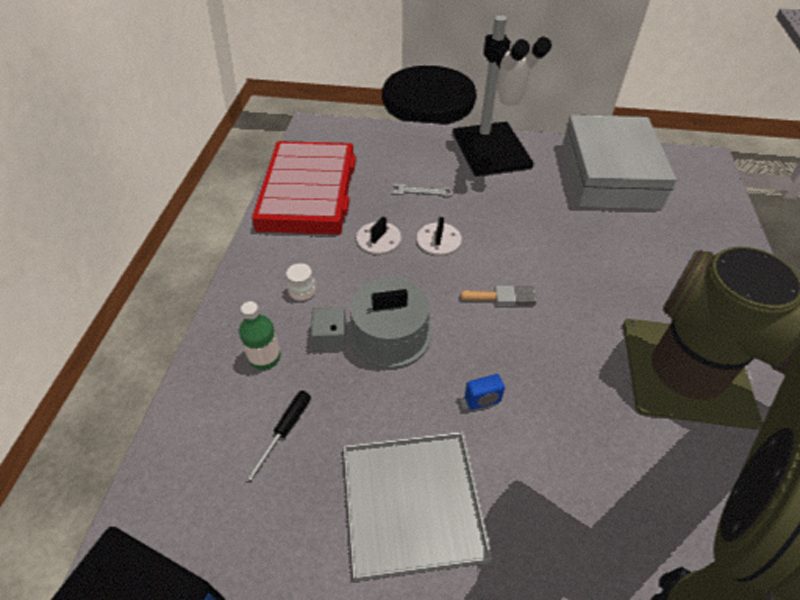

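The top view shows the cover at (375,305), the tray at (232,344), and the discs at (493,284) and (501,344). The blower box is at (366,256). I'll zoom in on the discs to count holes, and measure.

```bash
cat > h.py <<'E'
import numpy as np,cv2
def load(n):
    return dict(np.load(n))
def ray(c,uv,z):
    uv=np.atleast_2d(np.array(uv,float)); T=c["camera_from_world"];R=T[:3,:3];t=T[:3,3]
    o=-R.T@t
    d=np.c_[(uv[:,0]-c["cx"])/c["fx"],(uv[:,1]-c["cy"])/c["fy"],np.ones(len(uv))]@R
    return o+d*((z-o[2])/d[:,2])[:,None]
def proj(c,P):
    P=np.atleast_2d(P);T=c["camera_from_world"];q=P@T[:3,:3].T+T[:3,3]
    return np.c_[q[:,0]/q[:,2]*c["fx"]+c["cx"],q[:,1]/q[:,2]*c["fy"]+c["cy"]]
def world(c):
    z=c["z_map"];v,u=np.mgrid[:z.shape[0],:z.shape[1]]
    T=c["camera_from_world"]
    p=np.stack([(u-c["cx"])/c["fx"]*z,(v-c["cy"])/c["fy"]*z,z],-1)
    return (p-T[:3,3])@T[:3,:3]
E
python3 - <<'E'
from h import *
for n,(u0,v0,u1,v1) in(("top",(280,155,350,245)),("side",(215,130,305,170))):
    c=load(f"pics/{n}0.npz"); im=c["img"][v0:v1,u0:u1,::-1]
    k=6 if n=="top" else 8
    cv2.imwrite(f"pics/{n}_d.png",cv2.resize(im,None,fx=k,fy=k,interpolation=cv2.INTER_CUBIC))
c=load("pics/top0.npz")
im=c["img"][145:225,205:275,::-1]
cv2.imwrite("pics/top_c.png",cv2.resize(im,None,fx=7,fy=7,interpolation=cv2.INTER_CUBIC))
E
```

```text
(no output)
```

View pics/top_d.png

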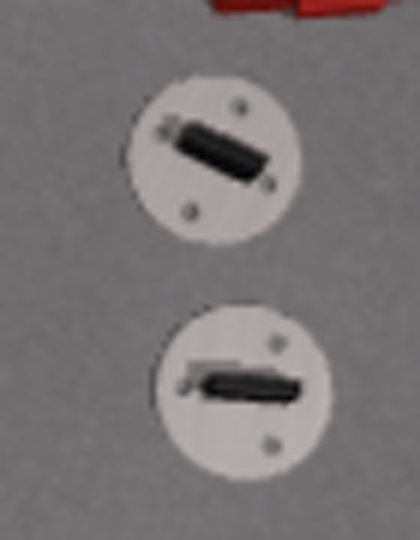

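View pics/side_d.png

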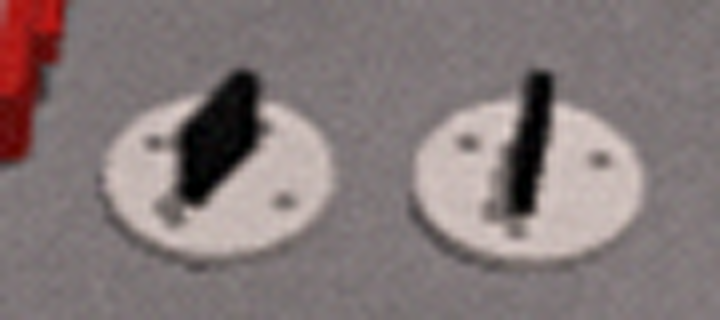

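View pics/top_c.png

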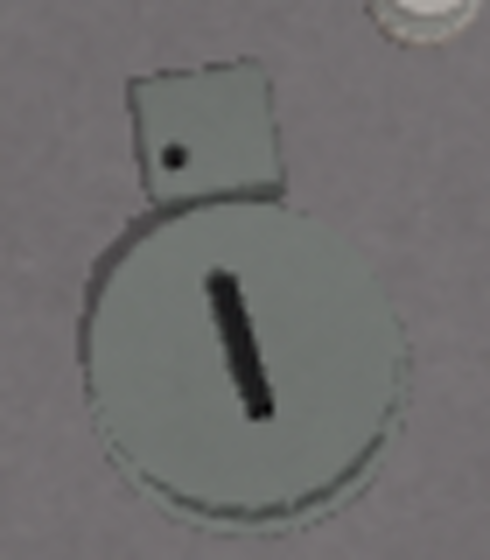

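The three-hole disc is the lower one in the top view, at 512-scale pixel (320,220), with holes at (311,219.5), (326,212) and (325,229). The four-hole disc is above it. Next I measure positions by height masks.

```bash
cat > m.py <<'E'
from h import *
def axis(p):
    r=cv2.minAreaRect((p*1000).astype(np.float32)); return np.round(r[0],1),np.round(r[1],1),round(r[2],1)
def comp(mask):
    n,l,s,ce=cv2.connectedComponentsWithStats(mask.astype(np.uint8)); return [(l==i) for i in range(1,n) if s[i,4]>12]
def bar(c,W,lo,hi,zt,x0,x1,y0,y1):
    g=c["img"].max(-1)
    m=(W[...,2]>lo)&(W[...,2]<hi)&(W[...,0]>x0)&(W[...,0]<x1)&(W[...,1]>y0)&(W[...,1]<y1)&(g<75)
    for k in comp(m):
        v,u=np.nonzero(k); p=ray(c,np.c_[u,v],zt)[:,:2]; w=W[k]
        cc=p.mean(0);d=np.linalg.svd(p-cc)[2][0]
        print("  bar n",k.sum(),"mean",cc.round(4),"depthmean",w.mean(0).round(4),"rect",axis(p),"pca deg",np.degrees(np.arctan2(d[1],d[0])).round(1))
E
python3 - <<'E'
from m import *
for n in("top","side"):
    c=load(f"pics/{n}0.npz");W=world(c);X,Y,Z=W[...,0],W[...,1],W[...,2]
    print(n)
    bar(c,W,.11,.14,.125,.3,.8,-.3,.3)
    bar(c,W,.038,.06,.049,.3,.75,-.55,-.2)
    # cover roof
    m=(Z>.08)&(Z<.094)&(X>.35)&(X<.75)&(Y>-.25)&(Y<.15)
    for k in comp(m):
        if k.sum()<300: continue
        k=cv2.morphologyEx(k.astype(np.uint8),cv2.MORPH_CLOSE,np.ones((9,9)))
        cn=max(cv2.findContours(k,0,1)[0],key=len)[:,0]; p=ray(c,cn,.087)[:,:2]
        print(" roof",[np.round(q,4) for q in cv2.minEnclosingCircle(p.astype(np.float32))],cv2.fitEllipse((p*1000).astype(np.float32)))
    # blower
    m=(Z>.046)&(Z<.058)&(X>.55)&(X<.8)&(Y>-.2)&(Y<.15)
    for k in comp(m):
        v,u=np.nonzero(k);p=ray(c,np.c_[u,v],.052)[:,:2]
        print(" box",k.sum(),p.mean(0).round(4),axis(p))
    # discs
    m=(Z>-.01)&(Z<.02)&(c["img"].min(-1)>145)&(X>.35)&(X<.75)&(Y>-.5)&(Y<-.2)
    m=cv2.morphologyEx(m.astype(np.uint8),cv2.MORPH_CLOSE,np.ones((5,5)))
    for k in comp(m):
        if k.sum()<200: continue
        cn=max(cv2.findContours(k.astype(np.uint8),0,1)[0],key=len)[:,0]; p=ray(c,cn,.008)[:,:2]
        print(" disc",[np.round(q,4) for q in cv2.minEnclosingCircle(p.astype(np.float32))],cv2.fitEllipse((p*1000).astype(np.float32)))
    g=c["img"].astype(int)
c=load("pics/top0.npz")
h=np.array([[311,219.5],[326.2,212.2],[325.3,229.2]]);print("holes",ray(c,h,.007).round(4))
# tray crop
cv2.imwrite("pics/tray_t.png",cv2.resize(c["img"][180:260,108:190,::-1],None,fx=7,fy=7,interpolation=cv2.INTER_CUBIC))
c=load("pics/side0.npz")
cv2.imwrite("pics/tray_s.png",cv2.resize(c["img"][270:375,210:320,::-1],None,fx=5,fy=5,interpolation=cv2.INTER_CUBIC))
E
```

```text
top
  bar n 77 mean [ 0.5519 -0.0039] depthmean [ 0.5521 -0.0039  0.1238] rect (array([552.3,  -3.9]), array([63.5, 11.8]), 18.2) pca deg -161.7
  bar n 50 mean [ 0.6176 -0.2623] depthmean [ 0.618  -0.2627  0.0467] rect (array([ 617.8, -262.1]), array([48. , 11.8]), 67.6) pca deg 66.9
  bar n 53 mean [ 0.4843 -0.278 ] depthmean [ 0.4845 -0.2783  0.0472] rect (array([ 484.4, -279.3]), array([47. , 11.6]), 85.6) pca deg -95.0
 roof [array([ 0.5528, -0.0037]), np.float64(0.0719)] ((552.8819580078125, -3.7124199867248535), (140.36622619628906, 140.9479522705078), 136.31260681152344)
 box 13 [ 0.763  -0.0864] (array([765.6, -86.2]), array([20.5, 13.4]), 12.1)
 box 50 [ 0.7438 -0.0925] (array([746.1, -93.4]), array([30.9, 51.4]), 61.7)
 box 332 [0.6661 0.0185] (array([666. ,  18.3]), array([61.1, 65.4]), 10.3)
 disc [array([ 0.6196, -0.264 ]), np.float64(0.0494)] ((619.2838134765625, -263.9518737792969), (94.46524810791016, 95.43643188476562), 161.432861328125)
 disc [array([ 0.4842, -0.2809]), np.float64(0.0497)] ((484.3838195800781, -280.9090576171875), (95.16302490234375, 96.58641052246
[... 593 characters left out ...]

 box 38 [ 0.7441 -0.0664] (array([744.6, -67.3]), array([44.1, 21.2]), 25.2)
 box 385 [0.6679 0.0235] (array([667.6,  25.1]), array([61.1, 69.5]), 8.5)
 box 48 [0.5803 0.0619] (array([584.5,  59.4]), array([13.3, 73.1]), 65.1)
 box 55 [0.7666 0.106 ] (array([767.6, 103.1]), array([56.1, 26.3]), 34.3)
 disc [array([ 0.6209, -0.2637]), np.float64(0.0506)] ((619.5878295898438, -262.7498779296875), (91.68697357177734, 95.31583404541016), 72.39915466308594)
 disc [array([ 0.4861, -0.2809]), np.float64(0.0508)] ((486.03485107421875, -280.3977966308594), (95.62130737304688, 98.43644714355469), 89.8382568359375)
holes [[ 0.4851 -0.2492  0.007 ]
 [ 0.5115 -0.3015  0.007 ]
 [ 0.453  -0.2982  0.007 ]]
```

View pics/tray_t.png

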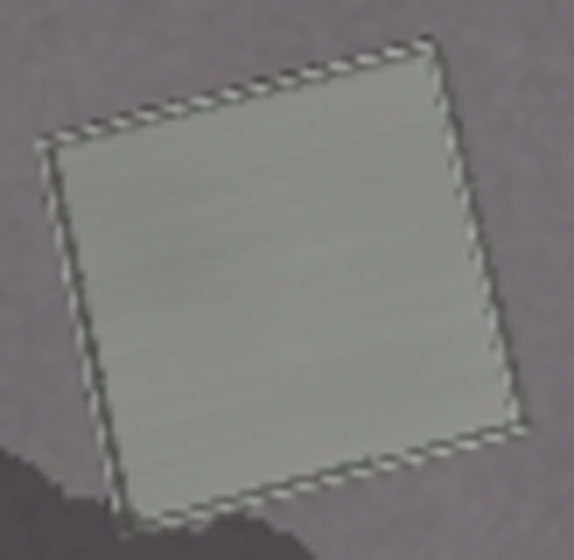

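View pics/tray_s.png

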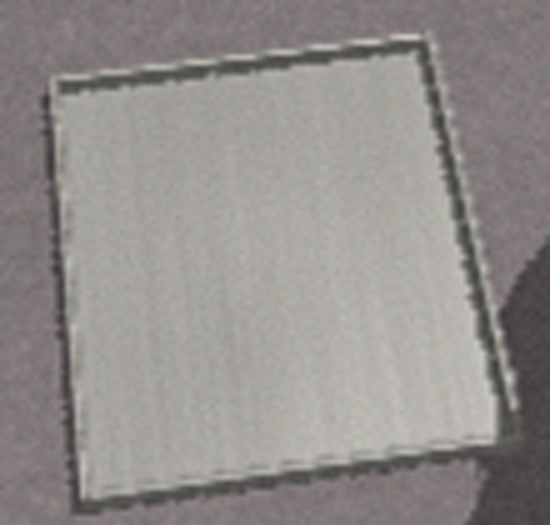

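```bash
cat > plan.py <<'E'
import numpy as np
from scipy.spatial.transform import Rotation as Ro
from plant import arm
def down(psi):
    p=np.radians(psi);return np.array([[np.cos(p),np.sin(p),0],[np.sin(p),-np.cos(p),0],[0,0,-1]])
def go(xyz,psi,rows=5,start=None,vmax=4.5,quiet=False):
    """print rows from the present (or given) pose to the target"""
    s=arm.get_state()
    p,R=(np.array(s["ee_pos"]),np.array(s["tcp_rot"])) if start is None else start
    T=down(psi);full=Ro.from_matrix(R.T@T).as_rotvec()
    p0,R0=p.copy(),R.copy()
    for i in range(rows):
        Rn=R0@Ro.from_rotvec(full*(i+1)/rows).as_matrix()
        pn=p0+(np.array(xyz)-p0)*(i+1)/rows
        l=R.T@(pn-p)*100;t=Ro.from_matrix(R.T@Rn).as_rotvec()
        l=np.round(l,2);t=np.round(t,3)
        print(l.tolist(),t.tolist())
        p=p+R@(l/100);R=R@Ro.from_rotvec(t).as_matrix()
    return p,R
def st():
    s=arm.get_state();R=np.array(s["tcp_rot"])
    print("t",s["time_s"],"p",np.round(s["ee_pos"],4),"psi",round(np.degrees(np.arctan2(R[1,0],R[0,0])),2),"zax",R[:,2].round(4),"F",np.round(s["wrist_force"],1),"M",np.round(s["ft_torque"],2),"gap",round(s["finger_gap"],4),"q",np.round(s["joints"],1))
E
python3 - <<'E'
from h import *
from plan import *
c=load("pics/top0.npz")
k=np.array([[40,145],[430,43],[522,430],[130,528]])/7+[108,180]-.5+.07
w=ray(c,k,.018);print(w.round(4),w.mean(0))
c=load("pics/side0.npz")
k=np.array([[52,78],[430,38],[515,430],[80,500]])/5+[210,270]-.4
w=ray(c,k,.018);print(w.round(4),w.mean(0))
st()
q=go([.5525,-.0037,.25],18.2,20)
E
```

```text
[[0.5342 0.4305 0.018 ]
 [0.5893 0.2422 0.018 ]
 [0.4012 0.1875 0.018 ]
 [0.3501 0.3733 0.018 ]] [0.46870679 0.30837559 0.018     ]
[[0.5912 0.2439 0.018 ]
 [0.4014 0.193  0.018 ]
 [0.3506 0.3774 0.018 ]
 [0.5381 0.4346 0.018 ]] [0.4703241  0.31224823 0.018     ]
t 0.1 p [0.2383 0.5227 0.2524] psi 155.49 zax [-9.0e-04 -1.7e-03 -1.0e+00] F [0.6 0.4 0.1] M [ 0.01  0.01 -0.05] gap 0.0854 q [61.3 17.6 86.4  0.  76.1 -4.2]
[-2.52, -1.74, 0.02] [-0.0, 0.0, 0.12]
[-2.71, -1.43, 0.01] [-0.0, 0.0, 0.12]
[-2.87, -1.09, 0.02] [-0.0, 0.0, 0.119]
[-2.97, -0.75, 0.01] [-0.0, 0.0, 0.12]
[-3.04, -0.38, 0.02] [-0.0, 0.001, 0.12]
[-3.07, -0.02, 0.01] [-0.0, -0.0, 0.12]
[-3.04, 0.35, 0.01] [-0.0, -0.0, 0.12]
[-2.98, 0.71, 0.01] [-0.0, 0.0, 0.119]
[-2.88, 1.06, 0.01] [-0.0, 0.0, 0.12]
[-2.73, 1.4, 0.02] [-0.0, 0.0, 0.12]
[-2.54, 1.71, 0.01] [-0.0, 0.0, 0.12]
[-2.32, 2.0, 0.01] [-0.0, 0.001, 0.12]
[-2.06, 2.27, 0.01] [-0.001, -0.0, 0.12]
[-1.77, 2.5, 0.01] [0.0, -0.0, 0.119]
[-1.47, 2.69, 0.02] [0.0, -0.0, 0.12]
[-1.13, 2.85, 0.01] [0.0, 0.0, 0.12]
[-0.79, 2.97, 0.01] [0.0, 0.0, 0.12]
[-0.42, 3.03, 0.01] [0.0, 0.0, 0.12]
[-0.06, 3.07, 0.01] [0.0, 0.0, 0.119]
[0.31, 3.04, 0.02] [0.0, 0.0, 0.12]
```

Request:
{"api": "servo_tool", "payload": {"deltas": [{"linear": [-2.5,-1.7,0],"turn": [0,0,0.12]},{"linear": [-2.7,-1.4,0],"turn": [0,0,0.12]},{"linear": [-2.9,-1.1,0],"turn": [0,0,0.12]},{"linear": [-3.0,-0.7,0],"turn": [0,0,0.12]},{"linear": [-3.0,-0.4,0],"turn": [0,0,0.12]}], "claw": 1}}

```text
time_s: 0.6
ee_pos: [0.3178, 0.3911, 0.2529]
tcp_rot: [[-0.513, 0.859, -0.001], [0.859, 0.513, -0.001], [-0.0, -0.001, -1.0]]
wrist_force: [0.2, -0.6, -0.2]
finger_gap: 0.0855
```

Request:
{"api": "servo_tool", "payload": {"deltas": [{"linear": [-3.1,0,0],"turn": [0,0,0.12]},{"linear": [-3.0,0.4,0],"turn": [0,0,0.12]},{"linear": [-3.0,0.7,0],"turn": [0,0,0.12]},{"linear": [-2.9,1.1,0],"turn": [0,0,0.12]},{"linear": [-2.7,1.4,0],"turn": [0,0,0.12]}]}}

```text
time_s: 1.1
ee_pos: [0.3971, 0.2597, 0.253]
tcp_rot: [[0.062, 0.998, -0.001], [0.998, -0.062, -0.0], [-0.0, -0.001, -1.0]]
wrist_force: [1.7, -0.0, 1.3]
finger_gap: 0.0851
```

Request:
{"api": "servo_tool", "payload": {"deltas": [{"linear": [-2.5,1.7,0],"turn": [0,0,0.12]},{"linear": [-2.3,2.0,0],"turn": [0,0,0.12]},{"linear": [-2.1,2.3,0],"turn": [0,0,0.12]},{"linear": [-1.8,2.5,0],"turn": [0,0,0.12]},{"linear": [-1.5,2.7,0],"turn": [0,0,0.12]}]}}

```text
time_s: 1.6
ee_pos: [0.4752, 0.1276, 0.2529]
tcp_rot: [[0.615, 0.789, -0.001], [0.789, -0.615, -0.0], [-0.001, -0.001, -1.0]]
wrist_force: [1.7, 0.7, -0.0]
finger_gap: 0.0854
```

Request:
{"api": "servo_tool", "payload": {"deltas": [{"linear": [-1.1,2.8,0],"turn": [0,0,0.12]},{"linear": [-0.8,3.0,0],"turn": [0,0,0.12]},{"linear": [-0.4,3.0,0],"turn": [0,0,0.12]},{"linear": [-0.1,3.1,0],"turn": [0,0,0.12]},{"linear": [0.3,3.0,0],"turn": [0,0,0.12]}]}}

```text
time_s: 2.1
ee_pos: [0.5528, -0.0037, 0.2529]
tcp_rot: [[0.953, 0.304, -0.001], [0.304, -0.953, 0.0], [-0.001, -0.0, -1.0]]
wrist_force: [0.9, 0.4, 0.3]
finger_gap: 0.0856
```

```bash
python3 - <<'E'
from plan import *
st();q=go([.5525,-.0037,.18],18.2,5)
E
```

```text
t 2.1 p [ 0.5528 -0.0037  0.2529] psi 17.68 zax [-1.e-03  1.e-04 -1.e+00] F [0.9 0.4 0.3] M [-0.04  0.01  0.04] gap 0.0856 q [-4.8 15.9 88.9 -0.  75.2 67.6]
[-0.0, -0.0, 1.46] [-0.0, 0.0, -0.002]
[-0.01, -0.0, 1.45] [-0.0, 0.0, -0.002]
[-0.0, -0.01, 1.46] [-0.0, 0.001, -0.001]
[-0.01, 0.0, 1.46] [-0.0, -0.0, -0.002]
[-0.0, -0.0, 1.46] [-0.0, -0.0, -0.002]
```

Request:
{"api": "servo_tool", "payload": {"deltas": [{"linear": [0,0,3.5],"turn": [0,0.001,-0.008]},{"linear": [0,0,3.5],"turn": [0,0,0]},{"linear": [0,0,3.5],"turn": [0,0,0]},{"linear": [0,0,2.5],"turn": [0,0,0]},{"linear": [0,0,0.7],"turn": [0,0,0]}]}}

```text
time_s: 2.6
ee_pos: [0.55, -0.0024, 0.113]
tcp_rot: [[0.949, 0.316, -0.006], [0.316, -0.949, 0.001], [-0.005, -0.003, -1.0]]
wrist_force: [-1.0, 0.2, -0.2]
finger_gap: 0.0856
```

Request:
{"api": "servo_tool", "payload": {"deltas": [{"linear": [0,0,0],"turn": [0,0,0]},{"linear": [0,0,0],"turn": [0,0,0]},{"linear": [0,0,0],"turn": [0,0,0]},{"linear": [0,0,0],"turn": [0,0,0]},{"linear": [0,0,0],"turn": [0,0,0]}], "claw": 0}}

```text
time_s: 3.1
ee_pos: [0.5533, -0.0023, 0.1174]
tcp_rot: [[0.949, 0.316, 0.003], [0.316, -0.949, 0.001], [0.003, 0.0, -1.0]]
wrist_force: [-2.4, 8.3, 5.6]
finger_gap: 0.0127
```

```bash
python3 - <<'E'
from plan import *
from plant import vision
import cv2
st()
c=vision.camera("side");cv2.imwrite("pics/s1.png",cv2.resize(c["img"][130:260,170:330,::-1],None,fx=5,fy=4.6,interpolation=cv2.INTER_CUBIC))
E
```

```text
t 3.1 p [ 0.5533 -0.0023  0.1174] psi 18.43 zax [ 2.8e-03  5.0e-04 -1.0e+00] F [-2.4  8.3  5.6] M [ 1.14  0.36 -0.04] gap 0.0127 q [-4.6 23.7 99.1  0.  57.  66.9]
```

View pics/s1.png

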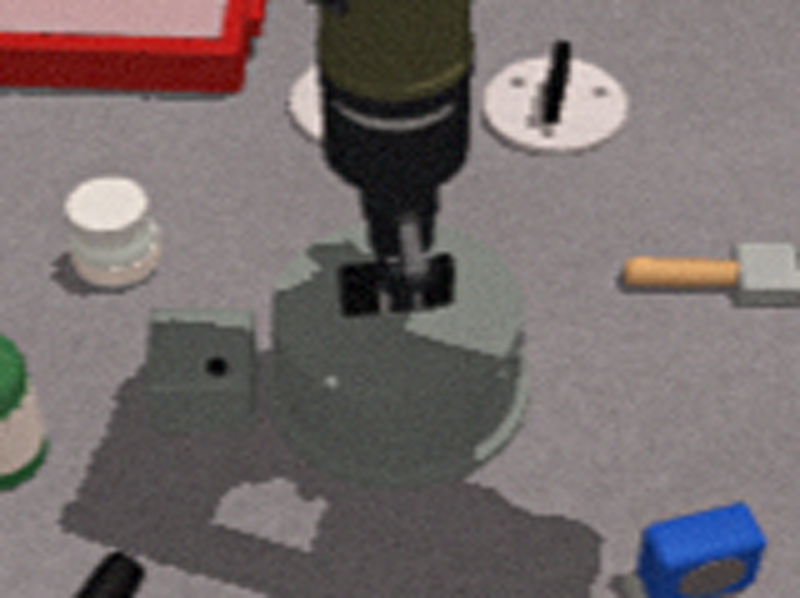

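The bar is gripped (gap 12.7 mm), with a small side load that suggests the true centre lies about 1.5 mm towards +y. I'll turn the cover anticlockwise about 83°.

Request:
{"api": "servo_tool", "payload": {"deltas": [{"linear": [0,-0.12,0],"turn": [0,0,-0.05]},{"linear": [0,0,0],"turn": [0,0,-0.11]},{"linear": [0,0,0],"turn": [0,0,-0.11]},{"linear": [0,0,0],"turn": [0,0,-0.11]},{"linear": [0,0,0],"turn": [0,0,-0.11]}]}}

```text
time_s: 3.65
ee_pos: [0.5531, -0.0013, 0.1173]
tcp_rot: [[0.685, 0.728, 0.003], [0.728, -0.685, 0.0], [0.002, 0.002, -1.0]]
wrist_force: [0.5, 0.5, 3.5]
finger_gap: 0.0107
```

Request:
{"api": "servo_tool", "payload": {"deltas": [{"linear": [0,0,0],"turn": [0,0,-0.11]},{"linear": [0,0,0],"turn": [0,0,-0.11]},{"linear": [0,0,0],"turn": [0,0,-0.11]},{"linear": [0,0,0],"turn": [0,0,-0.11]},{"linear": [0,0,0],"turn": [0,0,-0.11]}]}}

```text
time_s: 4.15
ee_pos: [0.5531, -0.0013, 0.1173]
tcp_rot: [[0.204, 0.979, 0.003], [0.979, -0.204, 0.0], [0.001, 0.003, -1.0]]
wrist_force: [0.3, -0.1, 3.5]
finger_gap: 0.0107
```

Request:
{"api": "servo_tool", "payload": {"deltas": [{"linear": [0,0,0],"turn": [0,0,-0.11]},{"linear": [0,0,0],"turn": [0,0,-0.11]},{"linear": [0,0,0],"turn": [0,0,-0.11]},{"linear": [0,0,0],"turn": [0,0,-0.07]},{"linear": [0,0,0],"turn": [0,0,0]}]}}

```text
time_s: 4.65
ee_pos: [0.553, -0.0013, 0.1173]
tcp_rot: [[-0.19, 0.982, 0.003], [0.982, 0.19, 0.0], [-0.0, 0.003, -1.0]]
wrist_force: [-0.0, 0.9, 5.5]
finger_gap: 0.0109
```

```bash
python3 - <<'E'
from plan import *
from plant import vision
import cv2
st()
c=vision.camera("side");cv2.imwrite("pics/s2.png",cv2.resize(c["img"][130:260,170:330,::-1],None,fx=5,fy=4.6,interpolation=cv2.INTER_CUBIC))
E
```

```text
t 4.65 p [ 0.553  -0.0013  0.1173] psi 100.96 zax [ 2.8e-03  4.0e-04 -1.0e+00] F [-0.   0.9  5.5] M [0.31 0.15 0.27] gap 0.0109 q [ -4.5  23.7  99.2   0.   57.  -15.5]
```

View pics/s2.png

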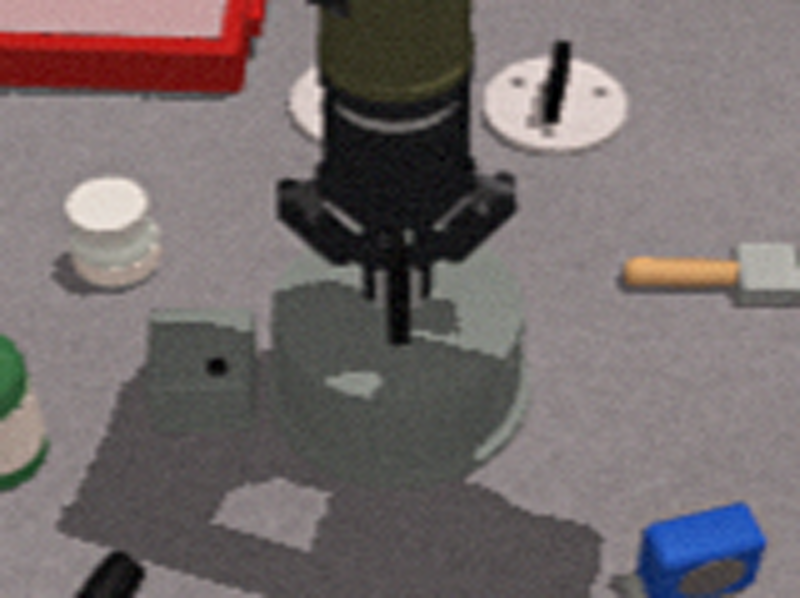

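The bar is seen end-on now, so the cover has turned with the gripper. Next is a slow lift.

Request:
{"api": "servo_tool", "payload": {"deltas": [{"linear": [0,0,-0.2],"turn": [0,0,0]},{"linear": [0,0,-0.4],"turn": [0,0,0]},{"linear": [0,0,-0.5],"turn": [0,0,0]},{"linear": [0,0,-0.5],"turn": [0,0,0]},{"linear": [0,0,-0.5],"turn": [0,0,0]}]}}

```text
time_s: 5.2
ee_pos: [0.5521, -0.0013, 0.1376]
tcp_rot: [[-0.19, 0.982, 0.0], [0.982, 0.19, 0.0], [0.0, 0.0, -1.0]]
wrist_force: [0.3, -0.2, -2.2]
finger_gap: 0.0112
```

Request:
{"api": "servo_tool", "payload": {"deltas": [{"linear": [0,0,-1.5],"turn": [0,0,0]},{"linear": [0,0,-2],"turn": [0,0,0]},{"linear": [0,0,-2],"turn": [0,0,0]},{"linear": [0,0,-1.5],"turn": [0,0,0]},{"linear": [0,0,-1],"turn": [0,0,0]}]}}

```text
time_s: 5.7
ee_pos: [0.5526, -0.0014, 0.2189]
tcp_rot: [[-0.19, 0.982, 0.003], [0.982, 0.19, 0.0], [-0.0, 0.003, -1.0]]
wrist_force: [-0.1, 0.0, -2.3]
finger_gap: 0.0109
```

```bash
python3 - <<'E'
from plan import *
from plant import vision
from h import *
import cv2
st()
q=go([.469,.310,.217],101,10)
for n in("side","top"):
    c=vision.camera(n);np.savez(f"pics/{n}3.npz",**c)
    cv2.imwrite(f"pics/{n}3.png",cv2.resize(c["img"][100:290,130:380,::-1],None,fx=3,fy=3,interpolation=cv2.INTER_CUBIC))
E
```

```text
t 5.7 p [ 0.5526 -0.0014  0.2189] psi 100.93 zax [ 2.7e-03  2.0e-04 -1.0e+00] F [-0.1  0.  -2.3] M [0.03 0.03 0.02] gap 0.0109 q [ -4.5  17.4  92.    0.   70.5 -15.5]
[3.22, -0.23, 0.02] [0.0, 0.0, -0.0]
[3.21, -0.23, 0.01] [0.001, 0.0, -0.0]
[3.22, -0.23, 0.02] [-0.0, 0.0, -0.0]
[3.21, -0.23, 0.02] [0.0, 0.0, -0.0]
[3.22, -0.23, 0.02] [0.0, 0.0, -0.001]
[3.22, -0.23, 0.01] [0.001, 0.0, 0.0]
[3.21, -0.23, 0.02] [-0.0, 0.0, 0.0]
[3.22, -0.22, 0.02] [0.0, 0.0, 0.0]
[3.22, -0.23, 0.02] [0.0, 0.0, -0.0]
[3.21, -0.23, 0.01] [0.001, 0.0, -0.0]
```

View pics/side3.png

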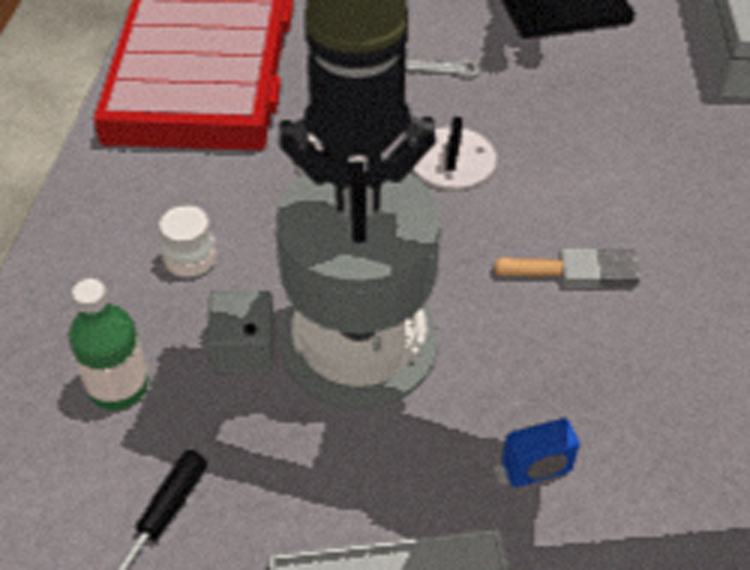

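The cover is off and hanging free, with its weight showing as 2.3 N and the white well visible below. I'll carry it to the tray.

Request:
{"api": "servo_tool", "payload": {"deltas": [{"linear": [2.0,-0.1,0],"turn": [0,0,0]},{"linear": [3.2,-0.2,0],"turn": [0,0,0]},{"linear": [3.4,-0.2,0],"turn": [0,0,0]},{"linear": [3.4,-0.3,0],"turn": [0,0,0]},{"linear": [3.4,-0.2,0],"turn": [0,0,0]}]}}

```text
time_s: 6.3
ee_pos: [0.5119, 0.1489, 0.2162]
tcp_rot: [[-0.189, 0.982, -0.001], [0.982, 0.189, -0.0], [0.0, -0.001, -1.0]]
wrist_force: [1.2, 0.1, -2.6]
finger_gap: 0.0111
```

Request:
{"api": "servo_tool", "payload": {"deltas": [{"linear": [3.4,-0.3,0],"turn": [0,0,0]},{"linear": [3.4,-0.2,0],"turn": [0,0,0]},{"linear": [3.4,-0.3,0],"turn": [0,0,0]},{"linear": [3.4,-0.3,0],"turn": [0,0,0]},{"linear": [3.0,-0.2,0],"turn": [0,0,0]}]}}

```text
time_s: 6.8
ee_pos: [0.4675, 0.3097, 0.2162]
tcp_rot: [[-0.19, 0.982, -0.001], [0.982, 0.19, -0.001], [-0.0, -0.001, -1.0]]
wrist_force: [0.5, 0.8, -2.4]
finger_gap: 0.0111
```

Request:
{"api": "servo_tool", "payload": {"deltas": [{"linear": [0,0,2],"turn": [0,0,0]},{"linear": [0,0,3],"turn": [0,0,0]},{"linear": [0,0,2],"turn": [0,0,0]},{"linear": [0,0,1],"turn": [0,0,0]},{"linear": [0,0,0.5],"turn": [0,0,0]}]}}

```text
time_s: 7.3
ee_pos: [0.4681, 0.308, 0.1307]
tcp_rot: [[-0.19, 0.982, -0.002], [0.982, 0.19, -0.001], [-0.001, -0.002, -1.0]]
wrist_force: [0.7, 0.0, -2.8]
finger_gap: 0.0111
```

```bash
python3 - <<'E'
from plan import *
from plant import vision
from h import *
import cv2
st()
for n in("side","top"):
    c=vision.camera(n);np.savez(f"pics/{n}4.npz",**c)
c=load("pics/side4.npz")
cv2.imwrite(f"pics/side4.png",cv2.resize(c["img"][220:384,170:370,::-1],None,fx=3.5,fy=3.5,interpolation=cv2.INTER_CUBIC))
E
```

```text
t 7.3 p [0.4681 0.308  0.1307] psi 100.94 zax [-0.0017 -0.0012 -1.    ] F [ 0.7  0.  -2.8] M [ 0.06 -0.04  0.  ] gap 0.0111 q [29.  23.4 97.2 -0.  59.6 18.1]
```

View pics/side4.png

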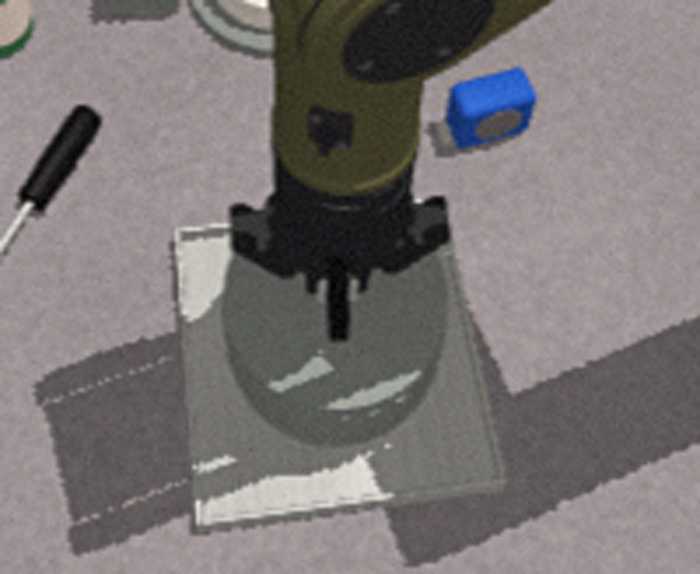

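Well centred over the tray, with the rim about 22 mm above the floor. Lowering it gently.

Request:
{"api": "servo_tool", "payload": {"deltas": [{"linear": [0,0,0.6],"turn": [0,0,0]},{"linear": [0,0,0.5],"turn": [0,0,0]},{"linear": [0,0,0.4],"turn": [0,0,0]},{"linear": [0,0,0.3],"turn": [0,0,0]},{"linear": [0,0,0.1],"turn": [0,0,0]}]}}

```text
time_s: 7.9
ee_pos: [0.4688, 0.3084, 0.113]
tcp_rot: [[-0.19, 0.982, 0.001], [0.982, 0.19, 0.0], [0.0, 0.001, -1.0]]
wrist_force: [-0.3, -0.8, -2.1]
finger_gap: 0.0112
```

Request:
{"api": "servo_tool", "payload": {"deltas": [{"linear": [0,0,0.1],"turn": [0,0,0]},{"linear": [0,0,0.1],"turn": [0,0,0]},{"linear": [0,0,0],"turn": [0,0,0]},{"linear": [0,0,0],"turn": [0,0,0]},{"linear": [0,0,0],"turn": [0,0,0]}]}}

```text
time_s: 8.4
ee_pos: [0.4691, 0.3085, 0.1114]
tcp_rot: [[-0.19, 0.982, 0.001], [0.982, 0.19, 0.0], [0.0, 0.001, -1.0]]
wrist_force: [-0.4, 0.1, -3.2]
finger_gap: 0.0109
```

Request:
{"api": "servo_tool", "payload": {"deltas": [{"linear": [0,0,0.1],"turn": [0,0,0]},{"linear": [0,0,0.1],"turn": [0,0,0]},{"linear": [0,0,0.05],"turn": [0,0,0]},{"linear": [0,0,0],"turn": [0,0,0]},{"linear": [0,0,0],"turn": [0,0,0]}]}}

```text
time_s: 8.9
ee_pos: [0.4691, 0.3083, 0.1093]
tcp_rot: [[-0.19, 0.982, 0.001], [0.982, 0.19, 0.0], [-0.0, 0.001, -1.0]]
wrist_force: [-1.7, -3.7, 3.3]
finger_gap: 0.011
```

In contact (the vertical force flipped to +3.3 N). Releasing.

Request:
{"api": "servo_tool", "payload": {"deltas": [{"linear": [0,0,0],"turn": [0,0,0]},{"linear": [0,0,0],"turn": [0,0,0]},{"linear": [0,0,0],"turn": [0,0,0]},{"linear": [0,0,0],"turn": [0,0,0]},{"linear": [0,0,0],"turn": [0,0,0]}], "claw": 0.7}}

```text
time_s: 9.4
ee_pos: [0.469, 0.3086, 0.1087]
tcp_rot: [[-0.19, 0.982, 0.001], [0.982, 0.19, 0.0], [0.0, 0.001, -1.0]]
wrist_force: [-0.4, -0.1, -0.2]
finger_gap: 0.0601
```

Request:
{"api": "servo_tool", "payload": {"deltas": [{"linear": [0,0,-1],"turn": [0,0,0]},{"linear": [0,0,-3],"turn": [0,0,0]},{"linear": [0,0,-4],"turn": [0,0,0]},{"linear": [0,0,-4],"turn": [0,0,0]},{"linear": [0,0,-3],"turn": [0,0,0]}]}}

```text
time_s: 9.9
ee_pos: [0.4694, 0.3088, 0.2623]
tcp_rot: [[-0.19, 0.982, 0.004], [0.982, 0.19, 0.002], [0.001, 0.004, -1.0]]
wrist_force: [-0.3, 0.5, 0.6]
finger_gap: 0.0596
```

```bash
python3 - <<'E'
from plan import *
st()
q=go([.4845,-.2800,.20],86.5,18)
E
```

```text
t 9.9 p [0.4694 0.3088 0.2623] psi 100.94 zax [ 0.004  0.002 -1.   ] F [-0.3  0.5  0.6] M [ 0.02  0.01 -0.03] gap 0.0596 q [29.  16.  87.3 -0.  76.5 18.1]
[-3.23, -0.54, 0.34] [0.0, -0.0, 0.014]
[-3.23, -0.5, 0.34] [0.0, -0.0, 0.014]
[-3.25, -0.45, 0.34] [0.001, -0.0, 0.014]
[-3.24, -0.4, 0.34] [-0.0, -0.0, 0.014]
[-3.26, -0.36, 0.34] [0.0, -0.0, 0.014]
[-3.25, -0.31, 0.34] [0.0, -0.001, 0.014]
[-3.27, -0.27, 0.34] [0.001, 0.0, 0.014]
[-3.26, -0.22, 0.35] [-0.0, 0.0, 0.014]
[-3.27, -0.17, 0.34] [0.0, 0.0, 0.014]
[-3.27, -0.13, 0.35] [0.0, 0.0, 0.014]
[-3.27, -0.09, 0.34] [0.001, -0.0, 0.014]
[-3.27, -0.04, 0.34] [-0.0, -0.0, 0.014]
[-3.27, 0.01, 0.35] [-0.0, -0.0, 0.014]
[-3.28, 0.06, 0.34] [0.0, -0.0, 0.014]
[-3.27, 0.09, 0.35] [0.0, -0.0, 0.014]
[-3.27, 0.15, 0.34] [0.001, -0.001, 0.014]
[-3.26, 0.19, 0.35] [-0.0, 0.0, 0.014]
[-3.27, 0.24, 0.34] [0.0, 0.0, 0.014]
```

Request:
{"api": "servo_tool", "payload": {"deltas": [{"linear": [-3.2,-0.5,0],"turn": [0,0,0.014]},{"linear": [-3.2,-0.5,0],"turn": [0,0,0.014]},{"linear": [-3.3,-0.5,0],"turn": [0,0,0.014]},{"linear": [-3.2,-0.4,0],"turn": [0,0,0.014]},{"linear": [-3.3,-0.4,0],"turn": [0,0,0.014]}]}}

```text
time_s: 10.4
ee_pos: [0.4723, 0.1437, 0.2597]
tcp_rot: [[-0.121, 0.993, 0.002], [0.993, 0.121, 0.001], [0.0, 0.002, -1.0]]
wrist_force: [-0.1, 0.0, 0.7]
finger_gap: 0.0599
```

Request:
{"api": "servo_tool", "payload": {"deltas": [{"linear": [-3.2,-0.3,0],"turn": [0,0,0.014]},{"linear": [-3.3,-0.3,0],"turn": [0,0,0.014]},{"linear": [-3.3,-0.2,0],"turn": [0,0,0.014]},{"linear": [-3.3,-0.2,0],"turn": [0,0,0.014]},{"linear": [-3.3,-0.1,0],"turn": [0,0,0.014]}]}}

```text
time_s: 10.9
ee_pos: [0.4765, -0.0208, 0.2596]
tcp_rot: [[-0.05, 0.999, 0.002], [0.999, 0.05, 0.0], [0.0, 0.002, -1.0]]
wrist_force: [0.2, 0.6, -0.7]
finger_gap: 0.0597
```

Request:
{"api": "servo_tool", "payload": {"deltas": [{"linear": [-3.3,-0.1,0],"turn": [0,0,0.014]},{"linear": [-3.3,0,0],"turn": [0,0,0.014]},{"linear": [-3.3,0,0],"turn": [0,0,0.014]},{"linear": [-3.3,0.1,0],"turn": [0,0,0.014]},{"linear": [-3.3,0.1,0],"turn": [0,0,0.014]}]}}

```text
time_s: 11.4
ee_pos: [0.4814, -0.1858, 0.2596]
tcp_rot: [[0.02, 1.0, 0.002], [1.0, -0.02, -0.0], [-0.0, 0.002, -1.0]]
wrist_force: [-0.5, -0.3, -0.1]
finger_gap: 0.06
```

```bash
python3 - <<'E'
from plan import *
from plant import vision
from h import *
import cv2
st()
q=go([.4845,-.2800,.15],86.5,5)
for n in("side","top"):
    c=vision.camera(n);np.savez(f"pics/{n}5.npz",**c)
    cv2.imwrite(f"pics/{n}5.png",cv2.resize(c["img"][:,:,::-1],(800,600),interpolation=cv2.INTER_CUBIC))
E
```

```text
t 11.4 p [ 0.4814 -0.1858  0.2596] psi 88.87 zax [ 2.e-03 -1.e-04 -1.e+00] F [-0.5 -0.3 -0.1] M [ 0.03 -0.01 -0.01] gap 0.06 q [-25.8  12.5  92.7   0.   74.7 -24.7]
[-1.88, 0.09, 2.19] [0.0, 0.0, 0.008]
[-1.88, 0.11, 2.19] [0.001, -0.0, 0.009]
[-1.88, 0.13, 2.2] [0.0, -0.0, 0.008]
[-1.88, 0.15, 2.19] [0.001, -0.0, 0.008]
[-1.88, 0.16, 2.19] [0.0, 0.0, 0.008]
```

View pics/side5.png

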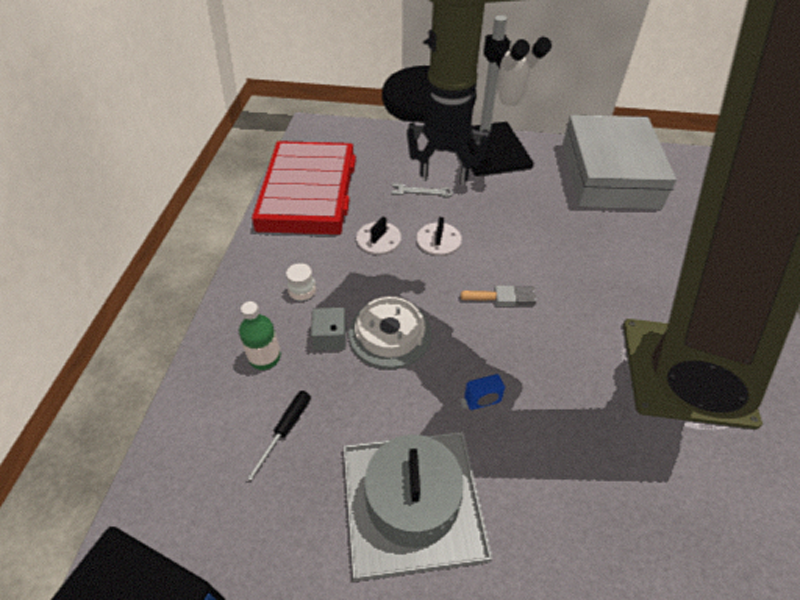

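View pics/top5.png

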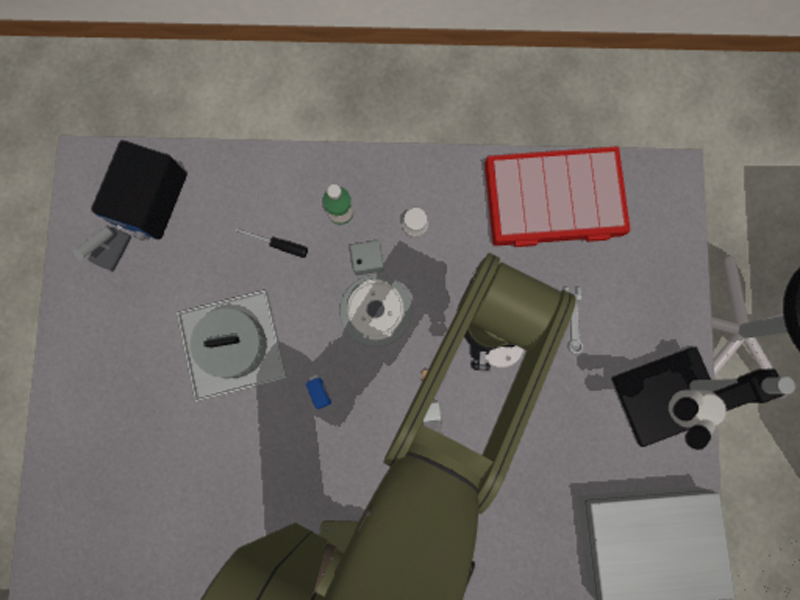

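The cover stands upright in the middle of the tray (top view (228,341)), the well is open, and the bystanders have not moved. Zooming in on the well for the studs.

```bash
python3 - <<'E'
from h import *
c=load("pics/top5.npz");cv2.imwrite("pics/w_t.png",cv2.resize(c["img"][145:225,210:270,::-1],None,fx=10,fy=10,interpolation=cv2.INTER_CUBIC)[:750])
c=load("pics/side5.npz");cv2.imwrite("pics/w_s.png",cv2.resize(c["img"][180:240,215:280,::-1],None,fx=10,fy=10,interpolation=cv2.INTER_CUBIC))
E
```

```text
(no output)
```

View pics/w_t.png

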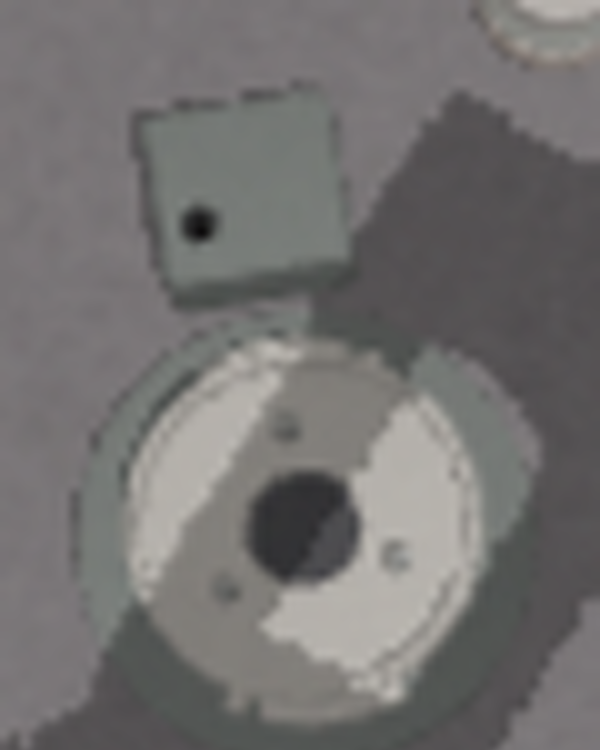

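View pics/w_s.png

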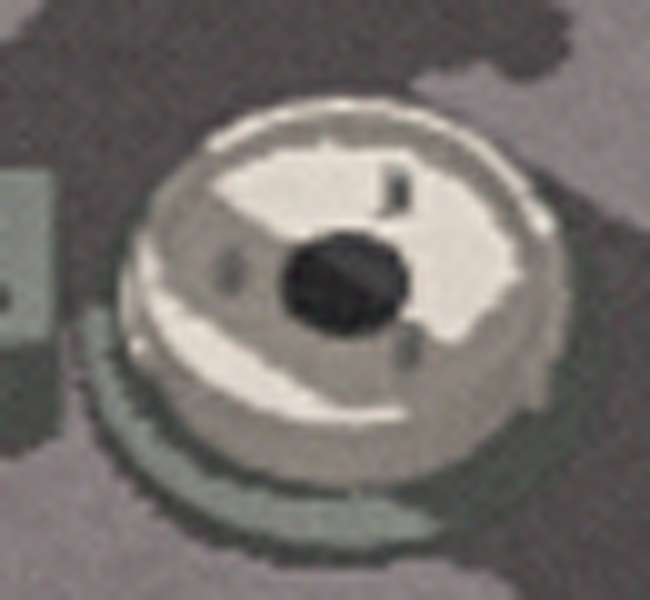

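```bash
python3 - <<'E'
from h import *
def ana(n,st,off,seed):
    c=load(f"pics/{n}5.npz");g=c["img"].max(-1)
    sub=(g<95).astype(np.uint8)
    n_,l=cv2.connectedComponents(sub);k=l==l[seed[1],seed[0]]
    cn=max(cv2.findContours(k.astype(np.uint8),0,1)[0],key=len)[:,0]
    p=ray(c,np.argwhere(k)[:,::-1],.030)[:,:2];print(n,"hole",k.sum(),p.mean(0).round(4),axis(p) if 0 else cv2.minEnclosingCircle((p*1000).astype(np.float32)))
    uv=np.array(st)/10+off-.45
    w=ray(c,uv,.040)[:,:2];ce=w.mean(0);d=w-ce
    a=np.degrees(np.arctan2(d[:,1],d[:,0]));print(" studs ctr",ce.round(4),"r",np.hypot(*d.T).round(4),"ang",a.round(1),"mod120",(a%120).round(1))
ana("top",[(287,425),(397,557),(227,587)],(210,145),(240,197))
ana("side",[(398,192),(232,272),(407,347)],(215,180),(249,208))
E
```

```text
top hole 97 [ 0.5536 -0.0034] ((554.1227416992188, -2.5156357288360596), 19.12210464477539)
 studs ctr [ 0.5534 -0.0042] r [0.034  0.0336 0.0337] ang [  11.2 -108.9  131.7] mod120 [11.2 11.1 11.7]
side hole 106 [ 0.5547 -0.0017] ((554.9453735351562, -2.1411306858062744), 19.213241577148438)
 studs ctr [ 0.5539 -0.0006] r [0.0331 0.0335 0.0335] ang [-109.5   10.2  131. ] mod120 [10.5 10.2 11. ]
```

Studs: the housing yaw is about 10.9° and the well centre about (0.5537,-0.0025). Now to the disc.

Request:
{"api": "servo_tool", "payload": {"deltas": [{"linear": [-1.9,0.1,2],"turn": [0,0,0.008]},{"linear": [-1.9,0.1,2],"turn": [0,0,0.008]},{"linear": [-1.9,0.1,2],"turn": [0,0,0.008]},{"linear": [-1.9,0.1,2.5],"turn": [0,0,0.008]},{"linear": [-1.9,0.2,2.5],"turn": [0,0,0.008]}]}}

```text
time_s: 12.0
ee_pos: [0.4845, -0.2797, 0.1487]
tcp_rot: [[0.059, 0.998, 0.002], [0.998, -0.059, 0.0], [0.0, 0.002, -1.0]]
wrist_force: [-0.8, 1.1, 0.7]
finger_gap: 0.0596
```

```bash
python3 - <<'E'
from plan import *
st()
q=go([.4848,-.2800,.041],86.7,5)
E
```

```text
t 12.0 p [ 0.4845 -0.2797  0.1487] psi 86.62 zax [ 0.0021  0.     -1.    ] F [-0.8  1.1  0.7] M [ 0.02 -0.01 -0.04] gap 0.0596 q [-34.4  22.   96.3   0.1  61.6 -31. ]
[-0.01, 0.0, 2.15] [0.0, -0.0, -0.0]
[-0.0, 0.0, 2.16] [0.001, -0.0, -0.001]
[-0.01, 0.01, 2.15] [0.0, -0.0, 0.0]
[-0.0, -0.0, 2.15] [0.001, -0.0, -0.0]
[-0.01, 0.01, 2.16] [0.0, -0.0, -0.0]
```

Request:
{"api": "servo_tool", "payload": {"deltas": [{"linear": [0,0,3],"turn": [0.002,0,0]},{"linear": [0,0,3.2],"turn": [0,0,0]},{"linear": [0,0,2.5],"turn": [0,0,0]},{"linear": [0,0,1.4],"turn": [0,0,0]},{"linear": [0,0,0.6],"turn": [0,0,0]}]}}

```text
time_s: 12.5
ee_pos: [0.4836, -0.2784, 0.0405]
tcp_rot: [[0.059, 0.998, -0.003], [0.998, -0.059, 0.002], [0.002, -0.003, -1.0]]
wrist_force: [-0.1, -0.6, 0.1]
finger_gap: 0.0599
```

Request:
{"api": "servo_tool", "payload": {"deltas": [{"linear": [0,0,0],"turn": [0,0,0]},{"linear": [0,0,0],"turn": [0,0,0]},{"linear": [0,0,0],"turn": [0,0,0]},{"linear": [0,0,0],"turn": [0,0,0]},{"linear": [0,0,0],"turn": [0,0,0]}], "claw": 0}}

```text
time_s: 13.0
ee_pos: [0.4851, -0.28, 0.043]
tcp_rot: [[0.059, 0.998, 0.001], [0.998, -0.059, -0.001], [-0.001, 0.001, -1.0]]
wrist_force: [-0.6, -0.6, 6.2]
finger_gap: 0.0109
```

```bash
python3 - <<'E'
from plan import *
st()
E
```

```text
t 13.0 p [ 0.4851 -0.28    0.043 ] psi 86.62 zax [ 1.1e-03 -9.0e-04 -1.0e+00] F [-0.6 -0.6  6.2] M [0.17 0.08 0.03] gap 0.0109 q [-34.3  29.9 102.2  -0.   47.8 -30.9]
```

Request:
{"api": "servo_tool", "payload": {"deltas": [{"linear": [0,0,-1],"turn": [0,0,0]},{"linear": [0,0,-3],"turn": [0,0,0]},{"linear": [0,0,-4],"turn": [0,0,0]},{"linear": [0,0,-4],"turn": [0,0,0]},{"linear": [0,0,-2],"turn": [0,0,0]}]}}

```text
time_s: 13.5
ee_pos: [0.4855, -0.2804, 0.1857]
tcp_rot: [[0.059, 0.998, 0.003], [0.998, -0.059, -0.002], [-0.002, 0.003, -1.0]]
wrist_force: [0.6, -0.2, -1.4]
finger_gap: 0.011
```

```bash
python3 - <<'E'
from plan import *
st()
q=go([.5537,-.0022,.16],130.9,15)
E
```

```text
t 13.5 p [ 0.4855 -0.2804  0.1857] psi 86.61 zax [ 0.0032 -0.0025 -1.    ] F [ 0.6 -0.2 -1.4] M [-0.07 -0.01  0.01] gap 0.011 q [-34.3  19.8  93.6  -0.   66.4 -30.9]
[1.88, 0.34, 0.17] [0.0, 0.0, -0.052]
[1.86, 0.45, 0.17] [0.0, 0.0, -0.051]
[1.83, 0.53, 0.16] [0.0, 0.001, -0.052]
[1.8, 0.63, 0.17] [0.001, -0.0, -0.051]
[1.77, 0.72, 0.17] [-0.0, 0.0, -0.052]
[1.73, 0.81, 0.17] [-0.0, 0.0, -0.051]
[1.68, 0.9, 0.17] [0.0, 0.001, -0.052]
[1.64, 0.99, 0.17] [0.0, -0.0, -0.051]
[1.58, 1.07, 0.17] [0.0, 0.0, -0.052]
[1.53, 1.15, 0.17] [0.001, 0.0, -0.051]
[1.47, 1.22, 0.17] [-0.0, 0.001, -0.052]
[1.39, 1.3, 0.17] [-0.0, -0.0, -0.051]
[1.34, 1.37, 0.17] [0.0, 0.0, -0.052]
[1.25, 1.43, 0.18] [0.0, 0.0, -0.051]
[1.19, 1.5, 0.17] [0.0, 0.0, -0.052]
```

Request:
{"api": "servo_tool", "payload": {"deltas": [{"linear": [1.9,0.3,0],"turn": [0,0,-0.052]},{"linear": [1.9,0.4,0],"turn": [0,0,-0.052]},{"linear": [1.8,0.5,0],"turn": [0,0,-0.052]},{"linear": [1.8,0.6,0],"turn": [0,0,-0.052]},{"linear": [1.8,0.7,0],"turn": [0,0,-0.051]}]}}

```text
time_s: 14.0
ee_pos: [0.5048, -0.1854, 0.182]
tcp_rot: [[-0.201, 0.98, -0.002], [0.98, 0.201, 0.001], [0.001, -0.001, -1.0]]
wrist_force: [0.3, 0.4, -2.2]
finger_gap: 0.0111
```

Request:
{"api": "servo_tool", "payload": {"deltas": [{"linear": [1.7,0.8,0],"turn": [0,0,-0.052]},{"linear": [1.7,0.9,0],"turn": [0,0,-0.052]},{"linear": [1.6,1.0,0],"turn": [0,0,-0.051]},{"linear": [1.6,1.1,0],"turn": [0,0,-0.052]},{"linear": [1.5,1.2,0],"turn": [0,0,-0.051]}]}}

```text
time_s: 14.5
ee_pos: [0.5283, -0.0928, 0.1819]
tcp_rot: [[-0.444, 0.896, -0.002], [0.896, 0.444, 0.001], [0.001, -0.001, -1.0]]
wrist_force: [0.2, 0.6, -1.7]
finger_gap: 0.011
```

Request:
{"api": "servo_tool", "payload": {"deltas": [{"linear": [1.5,1.2,0.5],"turn": [0,0,-0.052]},{"linear": [1.4,1.3,0.7],"turn": [0,0,-0.051]},{"linear": [1.3,1.4,0.5],"turn": [0,0,-0.052]},{"linear": [1.3,1.4,0.5],"turn": [0,0,-0.051]},{"linear": [1.2,1.5,0.3],"turn": [0,0,-0.052]}]}}

```text
time_s: 15.0
ee_pos: [0.55, 0.0002, 0.1565]
tcp_rot: [[-0.658, 0.753, -0.002], [0.753, 0.658, 0.0], [0.002, -0.002, -1.0]]
wrist_force: [-0.1, 0.6, -0.9]
finger_gap: 0.0111
```

```bash
python3 - <<'E'
from plan import *
from plant import vision
from h import *
import cv2
st()
q=go([.5537,-.0022,.16],130.9,1)
for n in("side","top"):
    c=vision.camera(n);np.savez(f"pics/{n}6.npz",**c)
c=load("pics/side6.npz");cv2.imwrite("pics/s6.png",cv2.resize(c["img"][140:240,200:300,::-1],None,fx=6,fy=6,interpolation=cv2.INTER_CUBIC))
c=load("pics/top6.npz");cv2.imwrite("pics/t6.png",cv2.resize(c["img"][140:240,190:290,::-1],None,fx=6,fy=6,interpolation=cv2.INTER_CUBIC))
E
```

```text
t 15.0 p [5.500e-01 2.000e-04 1.565e-01] psi 131.14 zax [-2.5e-03  5.0e-04 -1.0e+00] F [-0.1  0.6 -0.9] M [-0.02  0.    0.  ] gap 0.0111 q [ -4.4  20.9  96.7   0.   62.5 -45.5]
[-0.42, 0.12, -0.35] [-0.002, -0.002, 0.004]
```

View pics/s6.png

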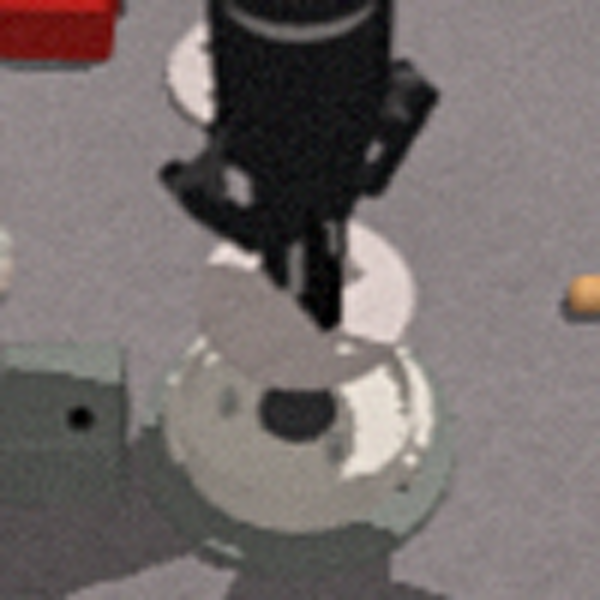

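View pics/t6.png

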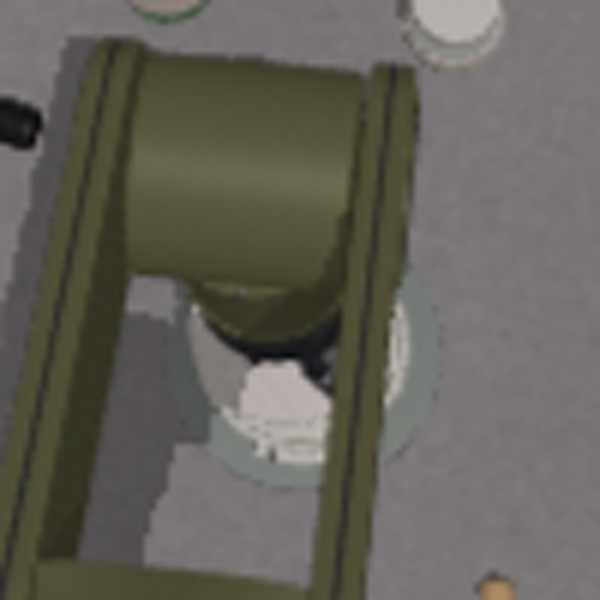

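The disc hangs level above the well. I'll lower it to just above the stud tips and measure it against the well there.

Request:
{"api": "servo_tool", "payload": {"deltas": [{"linear": [-0.2,0,1.5],"turn": [0,0,0]},{"linear": [-0.1,0,2],"turn": [0,0,0]},{"linear": [0,0,1.5],"turn": [0,0,0]},{"linear": [0,0,0.5],"turn": [0,0,0]},{"linear": [0,0,0.2],"turn": [0,0,0]}]}}

```text
time_s: 15.6
ee_pos: [0.5521, -0.0033, 0.0994]
tcp_rot: [[-0.656, 0.755, -0.002], [0.755, 0.656, 0.0], [0.002, -0.002, -1.0]]
wrist_force: [-0.4, 0.8, -1.5]
finger_gap: 0.0112
```

Request:
{"api": "servo_tool", "payload": {"deltas": [{"linear": [0,0,0],"turn": [0,0,0]},{"linear": [0,0,0],"turn": [0,0,0]},{"linear": [0,0,0],"turn": [0,0,0]},{"linear": [0,0,0],"turn": [0,0,0]},{"linear": [0,0,0],"turn": [0,0,0]}]}}

```text
time_s: 16.1
ee_pos: [0.5528, -0.0028, 0.1001]
tcp_rot: [[-0.656, 0.754, -0.0], [0.754, 0.656, 0.0], [0.001, -0.0, -1.0]]
wrist_force: [0.5, 0.7, -2.0]
finger_gap: 0.0109
```

```bash
python3 - <<'E'
from plan import *
from plant import vision
from h import *
import cv2
st()
for n in("side","top"):
    c=vision.camera(n);np.savez(f"pics/{n}7.npz",**c)
c=load("pics/side7.npz");cv2.imwrite("pics/s7.png",cv2.resize(c["img"][150:240,205:295,::-1],None,fx=6.6,fy=6.6,interpolation=cv2.INTER_CUBIC))
c=load("pics/top7.npz");cv2.imwrite("pics/t7.png",cv2.resize(c["img"][150:240,195:285,::-1],None,fx=6.6,fy=6.6,interpolation=cv2.INTER_CUBIC))
E
```

```text
t 16.1 p [ 0.5528 -0.0028  0.1001] psi 131.02 zax [-4.e-04  4.e-04 -1.e+00] F [ 0.5  0.7 -2. ] M [ 0.03 -0.02 -0.02] gap 0.0109 q [ -4.7  25.  100.1   0.   54.9 -45.7]
```

View pics/s7.png

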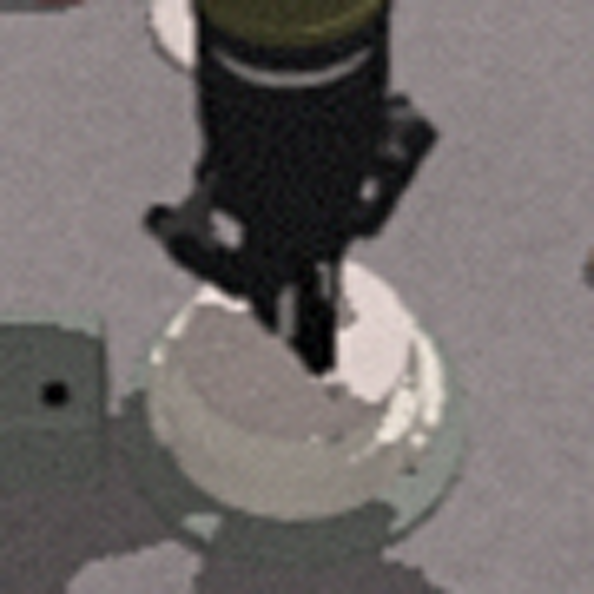

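View pics/t7.png

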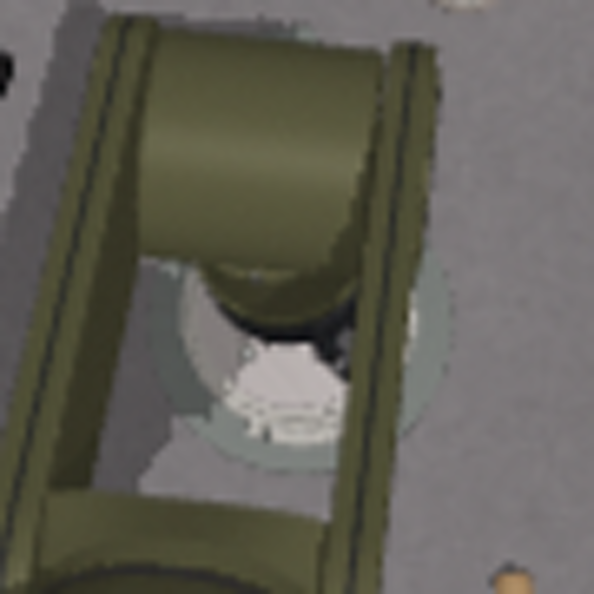

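```bash
python3 - <<'E'
from h import *
from scipy.optimize import least_squares
c=load("pics/side7.npz");W=world(c);X,Y,Z=[W[...,i] for i in range(3)]
near=(np.hypot(X-.553,Y)<.075)
m=near&(Z>.053)&(Z<.069)&(c["img"].min(-1)>85)
k=max(comp(m),key=lambda a:a.sum()) if 0 else m
z=Z[m];print(m.sum(),np.median(z),z.std())
v,u=np.nonzero(m);A=np.c_[X[m],Y[m],np.ones(m.sum())];co=np.linalg.lstsq(A,z,rcond=None)[0];print("plane tilt deg",np.degrees(co[:2]).round(2), "z at ctr",co@[.553,-.002,1])
n,l,s,_=cv2.connectedComponentsWithStats(m.astype(np.uint8));print(s[1:].tolist())
o=np.zeros((90,90,3),np.uint8)
im=c["img"][150:240,205:295,::-1].copy();im[m[150:240,205:295]]=(0,0,255)
cv2.imwrite("pics/s7m.png",cv2.resize(im,None,fx=6.6,fy=6.6,interpolation=cv2.INTER_NEAREST))
E
```

```text
550 0.06524091241037508 0.002118452738961069
plane tilt deg [-0.07 -1.18] z at ctr 0.06511042820643699
[[232, 190, 35, 27, 550]]
```

View pics/s7m.png

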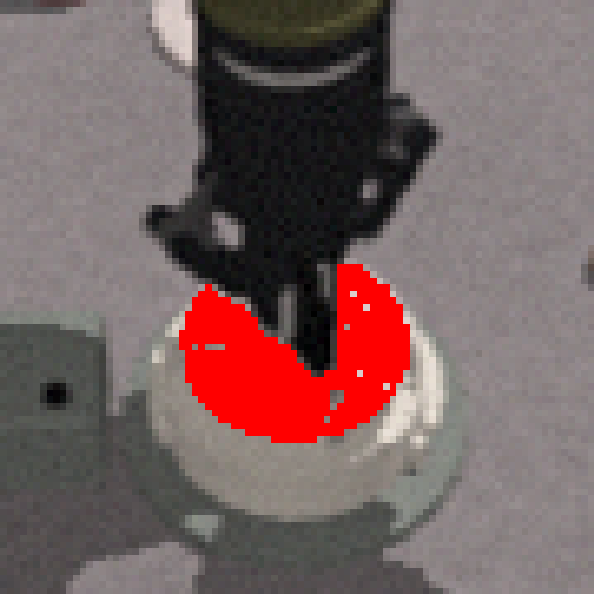

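```bash
python3 - <<'E'
from h import *
from scipy.optimize import least_squares
c=load("pics/side7.npz");W=world(c);X,Y,Z=[W[...,i] for i in range(3)]
m=((np.hypot(X-.553,Y)<.075)&(Z>.053)&(Z<.069)&(c["img"].min(-1)>85)).astype(np.uint8)
m=cv2.morphologyEx(m,cv2.MORPH_CLOSE,np.ones((3,3)))
cn=max(cv2.findContours(m,0,1)[0],key=len)[:,0].astype(float)
# hull = outer outline
ct=cn.mean(0)
pt=ray(c,cn,.065)[:,:2];pb=ray(c,cn,.057)[:,:2]
def res(p,full=False):
    # silhouette: distance outside of top disc or bottom disc; outline where the min is zero
    a=np.hypot(*(pt-p).T)-.05;b=np.hypot(*(pb-p).T)-.05
    r=np.where(a<b,a,b)
    return r
keep=np.ones(len(cn),bool)
p=np.array([.553,-.002])
for it in range(8):
    r=res(p);keep=np.abs(r+.0012)<.004
    p=least_squares(lambda q:(res(q)+.0012)[keep],p,loss="soft_l1",f_scale=.001).x
print("disc ctr side",p.round(4),keep.sum(),np.std(res(p)[keep]))
im=c["img"][170:225,225:280,::-1]
im=np.clip((im.astype(float)-90)*2,0,255).astype(np.uint8)
cv2.imwrite("pics/s7z.png",cv2.resize(im,None,fx=10,fy=10,interpolation=cv2.INTER_CUBIC))
P=np.array([[.0554,-.0026]])
E
```

```text
disc ctr side [ 0.554  -0.0026] 70 0.0009459281072843748
```

View pics/s7z.png

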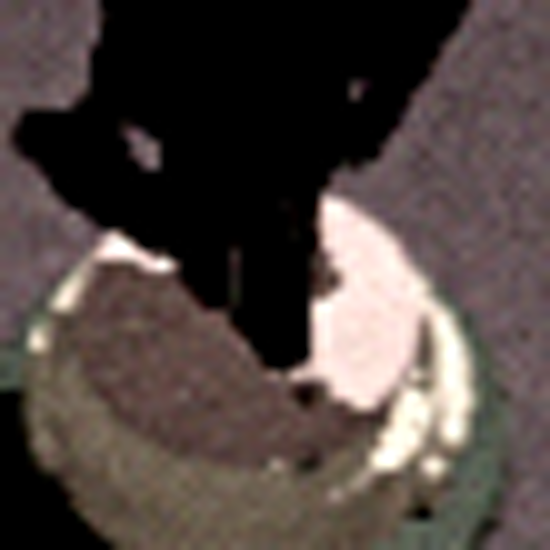

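```bash
python3 - <<'E'
from h import *
c=load("pics/side7.npz")
h=ray(c,np.array([[308,393],[327,278]])/10+[225,170]-.45,.064)[:,:2]
for ce in([.554,-.0026],[.5528,-.0028]):
    d=h-ce;print(h.round(4),np.hypot(*d.T).round(4),np.degrees(np.arctan2(d[:,1],d[:,0])).round(1))
s=ray(c,np.array([[407,347],[398,192]])/10+[215,180]-.45,.040)[:,:2]
print("studs",s.round(4),"stud-hole",(s-h).round(4))
E
```

```text
[[ 0.532   0.0232]
 [ 0.5325 -0.0192]] [0.034  0.0272] [ 130.4 -142.3]
[[ 0.532   0.0232]
 [ 0.5325 -0.0192]] [0.0333 0.0261] [ 128.7 -141. ]
studs [[ 0.5319  0.0247]
 [ 0.5428 -0.0318]] stud-hole [[-0.0001  0.0015]
 [ 0.0103 -0.0126]]
```

The disc hole at 131° against its stud gives an offset of about +1.5 mm in y and none in x. The outline fit agrees. I'll correct that and come down gently.

Request:
{"api": "servo_tool", "payload": {"deltas": [{"linear": [0.1,0.09,0],"turn": [0,0,0]},{"linear": [0,0,0.3],"turn": [0,0,0]},{"linear": [0,0,0.3],"turn": [0,0,0]},{"linear": [0,0,0.2],"turn": [0,0,0]},{"linear": [0,0,0.2],"turn": [0,0,0]}]}}

```text
time_s: 16.7
ee_pos: [0.5525, -0.0015, 0.0893]
tcp_rot: [[-0.656, 0.754, -0.002], [0.754, 0.656, 0.0], [0.001, -0.001, -1.0]]
wrist_force: [0.2, -0.2, -2.0]
finger_gap: 0.0113
```

```bash
python3 -c "
from plan import *
st()"
```

```text
t 16.7 p [ 0.5525 -0.0015  0.0893] psi 131.02 zax [-1.5e-03  5.0e-04 -1.0e+00] F [ 0.2 -0.2 -2. ] M [ 0.01  0.02 -0.04] gap 0.0113 q [ -4.5  25.8 100.7   0.   53.6 -45.6]
```

Request:
{"api": "servo_tool", "payload": {"deltas": [{"linear": [0,0,0.1],"turn": [0,0,0]},{"linear": [0,0,0.1],"turn": [0,0,0]},{"linear": [0,0,0.1],"turn": [0,0,0]},{"linear": [0,0,0.1],"turn": [0,0,0]},{"linear": [0,0,0],"turn": [0,0,0]}]}}

```text
time_s: 17.2
ee_pos: [0.5529, -0.0015, 0.0857]
tcp_rot: [[-0.656, 0.754, -0.001], [0.754, 0.656, 0.0], [0.001, -0.0, -1.0]]
wrist_force: [0.5, -0.8, -2.4]
finger_gap: 0.0106
```

```bash
python3 -c "
from plan import *
st()"
```

```text
t 17.2 p [ 0.5529 -0.0015  0.0857] psi 131.02 zax [-6.e-04  3.e-04 -1.e+00] F [ 0.5 -0.8 -2.4] M [-0.05 -0.08 -0.  ] gap 0.0106 q [ -4.5  26.1 100.9   0.   53.1 -45.6]
```

Underside at about 0.043, below the tips with no resistance, so the studs are entering the holes. Continuing down.

Request:
{"api": "servo_tool", "payload": {"deltas": [{"linear": [0,0,0.15],"turn": [0,0,0]},{"linear": [0,0,0.15],"turn": [0,0,0]},{"linear": [0,0,0.15],"turn": [0,0,0]},{"linear": [0,0,0.15],"turn": [0,0,0]},{"linear": [0,0,0.1],"turn": [0,0,0]}]}}

```text
time_s: 17.7
ee_pos: [0.5529, -0.0015, 0.0786]
tcp_rot: [[-0.656, 0.754, -0.001], [0.754, 0.656, 0.0], [0.001, -0.0, -1.0]]
wrist_force: [1.0, -0.0, -1.1]
finger_gap: 0.011
```

```bash
python3 -c "
from plan import *
st()"
```

```text
t 17.7 p [ 0.5529 -0.0015  0.0786] psi 131.02 zax [-6.e-04  3.e-04 -1.e+00] F [ 1.  -0.  -1.1] M [-0.07 -0.25 -0.09] gap 0.011 q [ -4.5  26.6 101.3   0.   52.1 -45.6]
```

Request:
{"api": "servo_tool", "payload": {"deltas": [{"linear": [0,0,0.15],"turn": [0,0,0]},{"linear": [0,0,0.15],"turn": [0,0,0]},{"linear": [0,0,0.1],"turn": [0,0,0]},{"linear": [0,0,0.1],"turn": [0,0,0]},{"linear": [0,0,0],"turn": [0,0,0]}]}}

```text
time_s: 18.2
ee_pos: [0.5529, -0.0015, 0.0736]
tcp_rot: [[-0.656, 0.754, -0.001], [0.754, 0.656, 0.0], [0.001, -0.0, -1.0]]
wrist_force: [2.0, -1.6, -1.2]
finger_gap: 0.0111
```

```bash
python3 -c "
from plan import *
st()"
```

```text
t 18.2 p [ 0.5529 -0.0015  0.0736] psi 131.02 zax [-6.e-04  4.e-04 -1.e+00] F [ 2.  -1.6 -1.2] M [-0.17 -0.34 -0.06] gap 0.0111 q [ -4.5  27.  101.5   0.   51.5 -45.6]
```

Request:
{"api": "servo_tool", "payload": {"deltas": [{"linear": [0,0,0.05],"turn": [0,0,0]},{"linear": [0,0,0.05],"turn": [0,0,0]},{"linear": [0,0,0.05],"turn": [0,0,0]},{"linear": [0,0,0],"turn": [0,0,0]},{"linear": [0,0,0],"turn": [0,0,0]}]}}

```text
time_s: 18.7
ee_pos: [0.5529, -0.0015, 0.073]
tcp_rot: [[-0.656, 0.754, -0.0], [0.754, 0.656, 0.0], [0.0, 0.0, -1.0]]
wrist_force: [0.4, -1.1, 4.5]
finger_gap: 0.0111
```

```bash
python3 -c "
from plan import *
st()"
```

```text
t 18.7 p [ 0.5529 -0.0015  0.073 ] psi 131.03 zax [-1.e-04  3.e-04 -1.e+00] F [ 0.4 -1.1  4.5] M [-0.21 -0.03 -0.03] gap 0.0111 q [ -4.5  27.1 101.6   0.   51.3 -45.6]
```

The disc has bottomed at exactly TCP z 0.073, which puts its underside at 30 mm. I'll open partly, since the well is narrow, and rise.

Request:
{"api": "servo_tool", "payload": {"deltas": [{"linear": [0,0,0],"turn": [0,0,0]},{"linear": [0,0,0],"turn": [0,0,0]},{"linear": [0,0,0],"turn": [0,0,0]},{"linear": [0,0,0],"turn": [0,0,0]},{"linear": [0,0,0],"turn": [0,0,0]}], "claw": 0.4}}

```text
time_s: 19.2
ee_pos: [0.5524, -0.0014, 0.072]
tcp_rot: [[-0.656, 0.754, -0.002], [0.754, 0.656, 0.001], [0.001, -0.001, -1.0]]
wrist_force: [-0.2, 0.3, -0.4]
finger_gap: 0.0344
```

Request:
{"api": "servo_tool", "payload": {"deltas": [{"linear": [0,0,-0.5],"turn": [0,0,0]},{"linear": [0,0,-2],"turn": [0,0,0]},{"linear": [0,0,-4],"turn": [0,0,0]},{"linear": [0,0,-4.5],"turn": [0,0,0]},{"linear": [0,0,-4.5],"turn": [0,0,0]}]}}

```text
time_s: 19.7
ee_pos: [0.5522, -0.0015, 0.2288]
tcp_rot: [[-0.656, 0.754, -0.002], [0.754, 0.656, 0.0], [0.002, -0.001, -1.0]]
wrist_force: [0.9, 0.2, -0.8]
finger_gap: 0.034
```

Request:
{"api": "servo_tool", "payload": {"deltas": [{"linear": [-1,0.9,-1.5],"turn": [0,0,0]},{"linear": [-2.5,-2.2,0],"turn": [0,0,0]},{"linear": [-3,-2.6,0],"turn": [0,0,0]},{"linear": [-3,-2.6,0],"turn": [0,0,0]},{"linear": [-3,-2.6,0],"turn": [0,0,0]}]}}

```text
time_s: 20.2
ee_pos: [0.566, -0.1567, 0.2427]
tcp_rot: [[-0.657, 0.754, -0.001], [0.754, 0.657, 0.0], [0.001, -0.0, -1.0]]
wrist_force: [0.8, 0.6, -0.1]
finger_gap: 0.034
```

Request:
{"api": "servo_tool", "payload": {"deltas": [{"linear": [-3,-2.6,0],"turn": [0,0,0]},{"linear": [-3,-2.6,0],"turn": [0,0,0]},{"linear": [0,0,0],"turn": [0,0,0]},{"linear": [0,0,0],"turn": [0,0,0]},{"linear": [0,0,0],"turn": [0,0,0]}]}}

```text
time_s: 20.7
ee_pos: [0.5661, -0.234, 0.2421]
tcp_rot: [[-0.657, 0.754, -0.002], [0.754, 0.657, 0.001], [0.002, -0.0, -1.0]]
wrist_force: [0.4, -0.5, -0.3]
finger_gap: 0.034
```

```bash
python3 - <<'E'
from plan import *
from plant import vision
from m import *
st()
for n in("side","top"):
    c=vision.camera(n);np.savez(f"pics/{n}8.npz",**c)
    cv2.imwrite(f"pics/{n}8.png",cv2.resize(c["img"][:,:,::-1],(800,600),interpolation=cv2.INTER_CUBIC))
    W=world(c);X,Y,Z=[W[...,i] for i in range(3)]
    print(n);m=(np.hypot(X-.5535,Y+.002)<.048)&(c["img"].min(-1)>120)&(Z>.025)&(Z<.05)
    co=np.linalg.lstsq(np.c_[X[m]-.5535,Y[m]+.002,np.ones(m.sum())],Z[m],rcond=None)[0];print(" disc face z",np.median(Z[m]),"tilt",np.degrees(co[:2]).round(2),m.sum())
    bar(c,W,.068,.09,.079,.5,.6,-.05,.05)
    m=(np.hypot(X-.469,Y-.309)<.06)&(Z>.06)&(Z<.1)&(c["img"].min(-1)>70)
    co=np.linalg.lstsq(np.c_[X[m]-.469,Y[m]-.309,np.ones(m.sum())],Z[m],rcond=None)[0];print(" cover roof z",np.median(Z[m]),"tilt",np.degrees(co[:2]).round(2),m.sum())
    bar(c,W,.108,.13,.117,.4,.55,.2,.4)
    im=c["img"];r=(215,180,280,240) if n=="side" else (205,160,270,225)
    cv2.imwrite(f"pics/{n}8z.png",cv2.resize(im[r[1]:r[3],r[0]:r[2],::-1],None,fx=8,fy=8,interpolation=cv2.INTER_CUBIC))
E
```

```text
t 20.7 p [ 0.5661 -0.234   0.2421] psi 131.04 zax [-0.0015  0.0014 -1.    ] F [ 0.4 -0.5 -0.3] M [ 0.   -0.02  0.05] gap 0.034 q [-26.4  21.1  82.5   0.   76.5 -67.5]
side
 disc face z 0.03830684496983936 tilt [ 0.22 -0.33] 261
  bar n 80 mean [0.5523 0.0047] depthmean [0.5526 0.0033 0.0772] rect (array([553.1,   4.5]), array([16., 54.]), 40.6) pca deg 129.5
 cover roof z 0.07910764919750807 tilt [ 0.04 -0.12] 1912
  bar n 165 mean [0.47   0.3115] depthmean [0.47   0.3113 0.1165] rect (array([470.4, 310. ]), array([12.2, 65.6]), 11.2) pca deg 100.6
top
 disc face z 0.03690299583955177 tilt [0.35 0.03] 485
  bar n 54 mean [ 0.5507 -0.0028] depthmean [ 0.5509 -0.0027  0.0774] rect (array([550.5,  -2.8]), array([11.9, 47.1]), 40.4) pca deg 129.4
 cover roof z 0.07823893951576175 tilt [ 0.02 -0.02] 952
  bar n 82 mean [0.4686 0.3039] depthmean [0.4687 0.3043 0.1157] rect (array([468.3, 304.9]), array([12.5, 63.7]), 10.9) pca deg -79.1
```

View pics/side8.png

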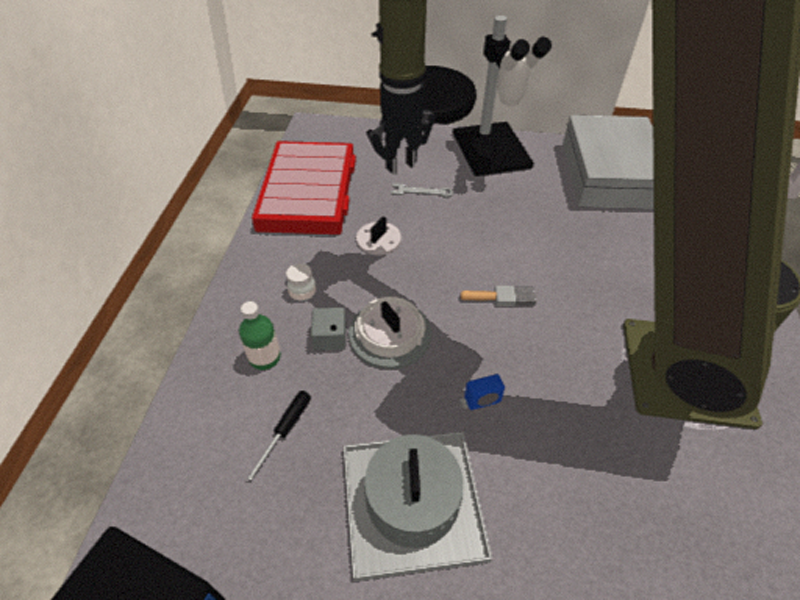

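View pics/side8z.png

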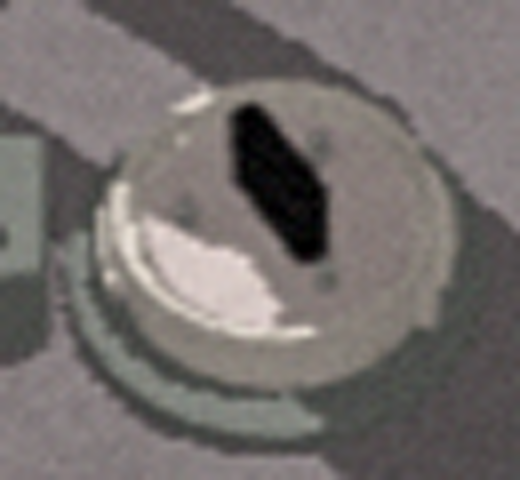

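View pics/top8.png

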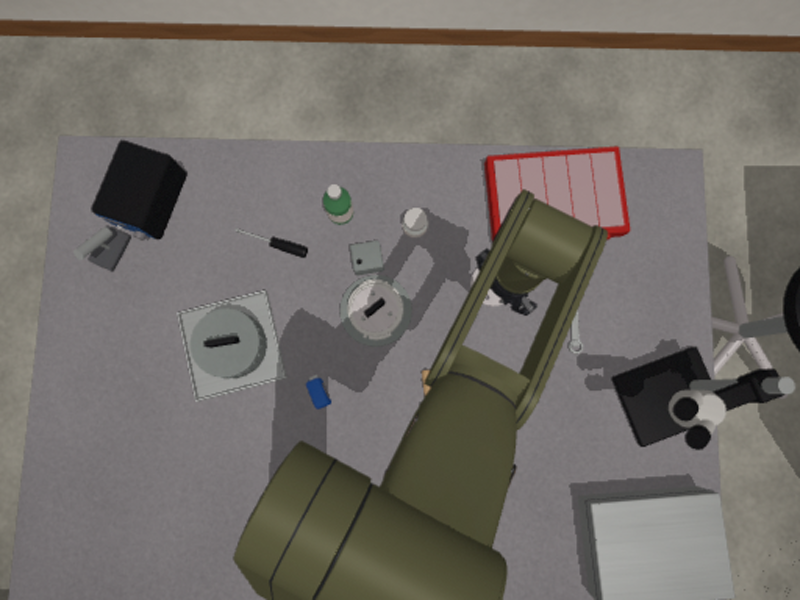

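The disc lies flush inside the well, with its face at 37–38 mm (38 mm expected). The cover stands in the tray with its roof at 78–79 mm (79 mm expected). The four-hole disc and the bystanders look unmoved and the arm is clear, so I'm handing in.

```bash
python3 -c "
from plant import ticket
print(ticket.job_done())"
```

```text
the job is handed in; nothing more can be done
None
```

The job is done and handed in at about 21 s; no verdict was reported. I turned the cover about 83° anticlockwise, lifted it off and set it in the tray. The three-hole disc went down over the studs to its seat and is released, with the arm clear.

Last checks:
- **Disc:** its face is at 37–38 mm (38 mm expected) and level within about 0.4°. The gripper stopped at exactly the height that puts the underside at 30 mm.
- **Cover:** its roof is at 78–79 mm (79 mm expected), level within about 0.1°, and within a few millimetres of the tray's middle.
- **Rest of the table:** the four-hole disc and the bystanders look unmoved in the pictures, though the arm partly hid a few in the last top view. I judged these by eye and did not measure them.

**Disagreement:** the two cameras differ by several millimetres in y for the same points (cover bar y 0.304 from the top camera, 0.312 from the side). Part of that comes from the side faces of the bars. I relied on the side view comparison of a disc hole with its stud, and on contact, rather than on either camera alone. A second dark spot I took for a hole did not fit the pattern, so I left it out.

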